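Charge the ink mixing jar with its steel balls over the pan's spout

TASK

Charge the white mixing jar with its four steel balls before ink goes in. Squeeze the cap's two orange tabs together, lift the cap off and stand it plug down on the table beside the jar; then take the pouring pan by its black handle and, holding it level, set its spout gently down on the jar's rim with the turned-down lip just inside the mouth, and only then tip it, keeping the spout resting lightly on the rim and the lip in the mouth as the balls begin to roll, until all four balls have rolled in and none has missed. Stand the pan level on the table again, leave the jar open and upright where it stands, and do not disturb the other things.

Things in the scene. Friction and masses are not known exactly. Their poses are not given: they have to be found in the camera images.
- jar_mouth (a point): Centre of the mixing jar's mouth, in the plane of its rim, 135 mm above the jar's underside; z up out of the mouth. The mouth is a round opening 43 mm wide inside; the rim's bead round it is 56 mm across and 8 mm high, the neck below 49 mm across.
- jar: Mixing jar: white plastic bottle with a blue stripe, loose, about 0.65 kg, 135 mm high; body 92 mm across up to 80 mm, shoulder up to 102 mm, then a narrow neck. Origin at the centre of its underside.
- cap: Blue clip cap on the jar, 56 mm across, 85 g. Two orange rocker tabs are hinged at its +y and -y edges: each has an ear above, leaning out, and a hook below that grips under the bead. Squeezing the ears together swings the hooks out; then it lifts straight off. Origin on its axis, in the plane that lies on the rim; a plug goes 14 mm below that, and on it the cap stands on a table.
- cap_grip (a point): Midway between the cap's two ears, 34 mm above the rim plane; the ears lie along +y and -y. They are 20 mm wide in x and reach from 11 to 44 mm above the rim plane; over their outer faces here they measure about 53 mm free (58 mm at their tops), 39 mm fully squeezed (about 6 N each); the hooks are clear of the bead from about 43 mm. Keep fingertips 14 mm or more above the rim plane, over the hinges.
- pan: Steel pouring pan, loose, 0.2 kg, 74 mm wide, 178 mm long, on two folded feet, holding the balls. Its front (own -x) is a spout; its floor, 25 mm wide throughout, rises at 10 degrees there; a strap at the back carries a black handle forward over the pan. The balls start to roll at a tilt of 20 to 25 degrees and run out briskly at 35. Origin between the feet at their underside, z up.
- pan_grip (a point): Middle of the pan's black handle, 76 mm above the feet's underside, 5 mm behind (+x of) the pan's origin. The handle is a bar along the pan's x, 80 mm long, 20 mm wide, 17 mm high; the pan's walls below end at 40 mm above the feet's underside.
- pan_lip (a point): Lower end of the spout's turned-down lip: 123 mm in front (-x) of the handle's middle, 12 mm above the feet's underside. The lip is 17 mm wide here; the spout behind it 28 mm outside. The spout's floor ends 6 mm behind and 9 mm above this point and is 2 mm thick. With the level pan resting on a rim this point hangs about 5 mm below the rim.
- ball_1_center (a point): centre of steel mixing ball 1 of 4, 18 mm across, 24 g, lying loose in the pan
- ball_2_center (a point): centre of steel mixing ball 2 of 4, 18 mm across, 24 g, lying loose in the pan
- ball_3_center (a point): centre of steel mixing ball 3 of 4, 18 mm across, 24 g, lying loose in the pan
- ball_4_center (a point): centre of steel mixing ball 4 of 4, 18 mm across, 24 g, lying loose in the pan
- blanks_14: Front stack of clear plastic blanks, fixed: this bundle, 65 mm wide in y, 132 mm in x, 145 mm high, and another like it on its right (-y). Origin under its middle
- blanks_17: Back stack of clear plastic blanks, fixed: this bundle, 66 mm wide in y, 132 mm in x, 116 mm high, and another like it on its right (-y). Origin under its middle
- black_ink: bystander, loose: closed ink jar, all black, 64 mm across, 72 mm high; origin under its middle
- yellow_ink: bystander, loose: closed ink jar with a yellow lid, 62 mm across, 70 mm high; origin under its middle
- white_ink: bystander, loose: closed ink jar, white, 58 mm across, 62 mm high; origin under its middle
- squeegee: bystander, loose: wooden hand squeegee lying flat, 73 x 190 x 24 mm, long along its own y; origin under its middle
- blow_gun: bystander, loose: red-handled air blow gun lying on its side, 101 x 225 x 21 mm, long along its own y; origin under its middle
- pin_case: bystander, loose: grey case of register pins, shut, 82 x 110 x 29 mm; origin under its middle

How it is judged:
By the outcome, as a careful person would: the job done as asked, in the order asked, and still so for the second after the job is handed in, with the robot touching nothing.
It also fails if it takes over 64 s, if anything falls off the work surface, if the arm or the gripper's body presses on something with over 40 N, if the wrist force passes 120 N, or if a joint passes its speed limit or range.

ROBOT

A 6-joint arm with a two-finger parallel gripper is mounted at the origin on a cart in front of the work surface, level with it; the furniture and walls round the work are solid. World frame = base frame: x ahead of the robot, y to its left, z up, the work surface at z = 0. Lengths are in m, angles in degrees, forces in N, time in s.
With the tool pointing down it reaches from about 0.375 to 0.9 m from the base axis. Payload 3.1 kg.
Tool frame: the origin (TCP) lies at the very end of the fingers, on their centre line; the grasp point (between the pads) lies bot.grip_point_offset behind it (bot.grip_point_offset is the distance from the TCP to the grasp point, in m); z points along the fingers, y is the line along which they close (so a half turn about z gives the same grasp; the last joint's range is limited). The gripper opens to 87 mm and grips with 3 to 60 N. Pads are 19 mm wide; open, the fingers measure 117 mm over their backs; the gripper's body (75 mm by 190 mm) begins 51 mm behind the grasp point.
Start: joints at [56.007, 30.224, 82.088, -0, 67.689, -10.227], TCP at [0.252, 0.572, 0.223] pointing down, gripper open.
Joint ranges: [-176.69, 176.69], [-43.24, 126.21], [12.49, 139.97], [-82, 262], [0, 151.66], [-163.58, 163.58]. Speed limits (degrees/s): [159.86, 159.86, 180, 180, 180, 180].

INTERFACE

Orientations are given as a 3x3 rotation matrix whose columns are the frame's x, y, z axes.
In Python, from rig import bot, viewer, ticket gives the robot as it stands.
- The arm moves only by the tool servo_tool, never from a script. Its argument "targets" is a list of rows, each an object with "offset": the shift along the tool's x, y, z in m, a list of three; "dr": the turn, a rotation vector about the tool's x, y, z in degrees, a list of three. In form: [{"offset": [x, y, z], "dr": [ax, ay, az]}, ...]. A call has 1 to 20 rows; each row is the pose to reach, as a shift and turn from the pose commanded when the call began, along the tool's axes at that moment; what a row does not reach only later rows make up. A row lasts 1/12 s, in which the tool goes at most 41.7 mm and 7.16 degrees, less where a joint would pass 70% of its speed; a pose out of reach is approached as far as the arm can. A call with a gripper value outside its range is refused whole. "gripper" is the gripper command: -1 is fully open, 1 is shut, values between are in proportion, set as the call begins (left out, the last holds). The fingers move at their own pace and stop on an object; the grip force is fixed at half the most. Time passes only in rows, so rows that repeat a pose let the fingers close. It gives the time, the measured TCP pose, the force, the opening and the grip force at its end, in the units of the state.
- bot.read_state(): the state, without advancing time (a new reading comes with each control period).
- viewer.capture(name): name is "side" or "top"; returns a dict with "color" (400x640x3 uint8, red, green, blue), "camera_matrix" (3x3 intrinsics, pixels), "R" (3x3) and "t" (3): a world point X has camera coordinates R X + t. Camera axes: x right, y down, z forward; pixel columns grow to the right and rows downward; lengths in m; the calibration is good to about 2 mm. A picture is of the moment at which its call begins. There is no depth.
- ticket.hand_in(): hands the job in; it is judged then, once.
The state is a dict: "time_s": time; "joint_positions": joint angles; "qvel": joint speeds; "tau": joint torques, N m; "position": TCP position; "tcp_rot": TCP orientation; "force": force on the tool from outside, world axes, zero at the start; "moment": the same for the moment, N m; "opening": opening from 0.0 (shut) to 1.0 (fully open); "grasp_force": force on a finger pad.
Only numpy, scipy, OpenCV 4.12 (cv2) and the standard library are available. Lean on these libraries where they do the work, as an engineer would, in place of code of your own. Each camera call takes 0.05 s, during which the arm holds its last target. There are 200 camera calls.

## Working session

There is one attempt and no reset: what is moved stays moved. The work goes in short steps, Python scripts to look and compute and a tool call to move; the robot and the scene stay as the last step left them, time stands still between calls to the robot, and variables do not carry over. Pictures are saved under pics/ and viewed, at most 10 in all, crops included, and the job is handed in when it is done.

Besides the shell and the picture viewer there is one more tool, called after "Emit:" as name(argument=value, ...) on one line, values as JSON. servo_tool: Moves the arm, as the interface text tells. Its arguments: {"type":"object","properties":{"targets":{"type":"array"},"gripper":{"type":"number"}},"required":["targets"]}

```bash
mkdir -p pics; ls
cat > h.py <<'E'
import numpy as np, cv2
from rig import bot, viewer, ticket
def shot(cam,name):
    c=viewer.capture(cam); cv2.imwrite(f'pics/{name}.png',c['color'][:,:,::-1]); np.savez(f'pics/{name}.npz',K=c['camera_matrix'],R=c['R'],t=c['t']); return c
def ray(name,uv):
    d=np.load(f'pics/{name}.npz'); v=d['R'].T@np.linalg.inv(d['K'])@[uv[0],uv[1],1.]; return -d['R'].T@d['t'], v/np.linalg.norm(v)
def atz(name,uv,z):
    o,v=ray(name,uv); return o+v*(z-o[2])/v[2]
def tri(*obs):
    A=0;b=0
    for n,uv in obs:
        o,v=ray(n,uv); P=np.eye(3)-np.outer(v,v); A=A+P; b=b+P@o
    return np.linalg.solve(A,b)
def proj(name,X):
    d=np.load(f'pics/{name}.npz'); p=d['K']@(d['R']@np.array(X)+d['t']); return p[:2]/p[2]
E
python3 - <<'E'
from h import *
np.set_printoptions(precision=4,suppress=True)
a=shot('side','side0'); b=shot('top','top0')
for c in (a,b): print(c['camera_matrix'][0],-c['R'].T@c['t'],c['R'])
im=np.vstack([a['color'],b['color']])[:,:,::-1]
s=bot.read_state(); print(s, bot.grip_point_offset)
E
```

```text
pics
[387.2722   0.     317.0439] [0.5228 0.5469 1.061 ] [[-0.9999  0.0103 -0.0098]
 [ 0.0139  0.8677 -0.4969]
 [ 0.0034 -0.4969 -0.8678]]
[367.1543   0.     322.9675] [0.3192 0.0094 1.2286] [[ 0.0255 -0.9997  0.0055]
 [-0.9869 -0.0261 -0.1594]
 [ 0.1595 -0.0014 -0.9872]]
{'time_s': 0.1, 'joint_positions': array([ 56.0064,  30.2737,  82.149 ,   0.0001,  67.6896, -10.2284]), 'qvel': array([ 0.0978, -0.1199, -0.2315, -0.023 , -0.0979, -0.0197]), 'tau': array([  0.0001, -44.0988, -17.7152,   0.0635,   0.0535,  -0.    ]), 'position': array([0.2515, 0.5715, 0.2217]), 'tcp_rot': array([[-0.9152,  0.403 , -0.0011],
       [ 0.403 ,  0.9152, -0.0016],
       [ 0.0003, -0.0019, -1.    ]]), 'force': array([-0.7203,  0.7902, -0.686 ]), 'moment': array([-0.0247, -0.0196,  0.0235]), 'grasp_force': 0.0, 'opening': 1.0004457319517217} 0.0187
```

View pics/side0.png

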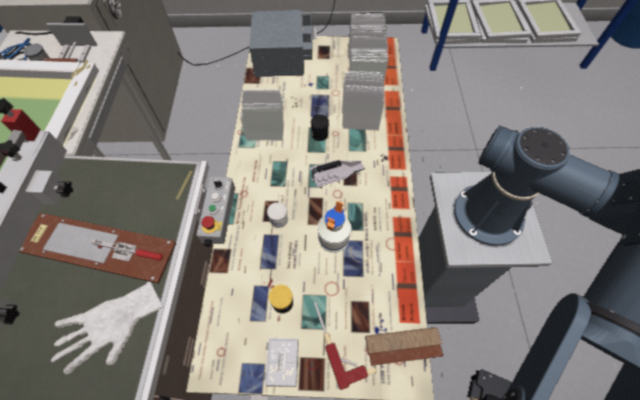

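View pics/top0.png

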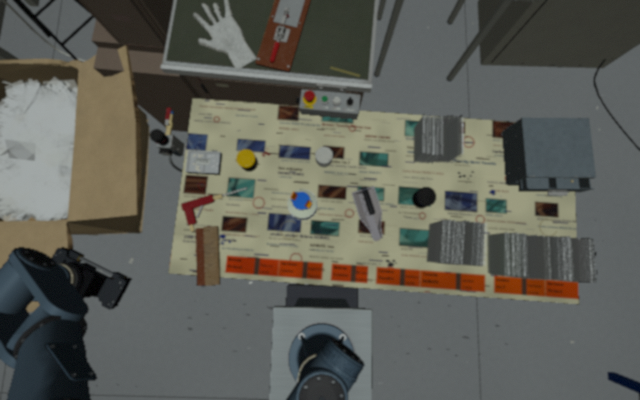

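The side view shows the jar with its cap at about (336,217) and the pan at about (336,172). In the top view the jar is at (302,201) and the pan at (368,210). I'll enlarge both.

Run:
```python
import cv2,numpy as np
a=cv2.imread('pics/side0.png')[140:260,285:385]; b=cv2.imread('pics/top0.png')[170:250,280:390]
a=cv2.resize(a,None,fx=5,fy=5,interpolation=cv2.INTER_CUBIC)
b=cv2.resize(b,None,fx=7,fy=7,interpolation=cv2.INTER_CUBIC)
cv2.imwrite('pics/cs.png',a);cv2.imwrite('pics/ct.png',b)
```

```text
(no output)
```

View pics/cs.png

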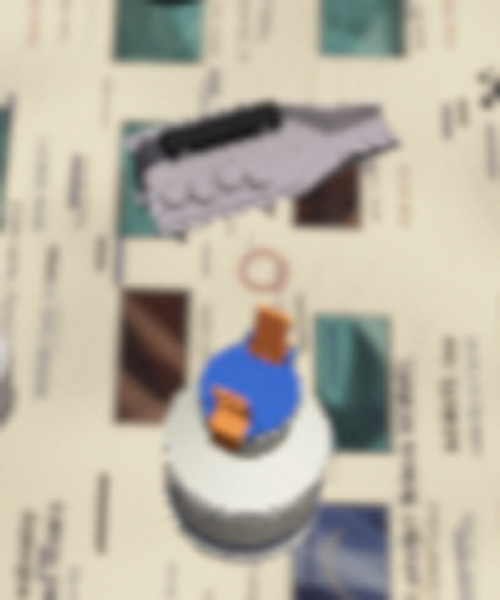

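View pics/ct.png

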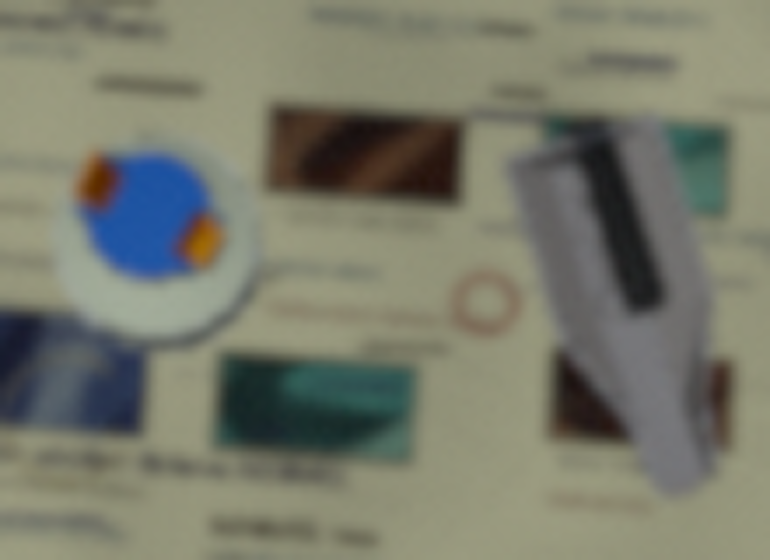

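```bash
cat >> h.py <<'E'
S=lambda x,y:('side0',(285+(x+.5)/5-.5,140+(y+.5)/5-.5)); T=lambda x,y:('top0',(280+(x+.5)/7-.5,170+(y+.5)/7-.5))
E
python3 - <<'E'
from h import *
np.set_printoptions(precision=4,suppress=True)
P={}
for n,s,t in [('earA(-y)',(272,328),(202,240)),('earB(+y)',(230,412),(97,182)),('capdisc',(250,388),(149,215)),('h_rear',(165,147),(597,140)),('h_front',(281,115),(648,303)),('lip',(396,142),(682,495)),('hmid',(221,130),(622,222))]:
    P[n]=tri(S(*s),T(*t)); r=[np.linalg.norm(proj(o[0],P[n])-o[1]) for o in (S(*s),T(*t))]
    print(n,P[n],np.round(r,2))
d=P['earB(+y)']-P['earA(-y)'];print('ear yaw',np.degrees(np.arctan2(d[1],d[0])),np.linalg.norm(d))
d=P['h_rear']-P['h_front'];print('pan +x yaw',np.degrees(np.arctan2(d[1],d[0])),np.linalg.norm(d))
for n,p in [('black',(424,197)),('white',(324,156)),('yellow',(247,160))]: print(n,atz('top0',p,.065))
for p in [(428,262),(481,264),(434,222),(482,222)]: print('stack',atz('top0',p,.1))
print('cap at z .16', atz(*T(149,212),.165), 'side', atz(*S(251,370),.165))
print('handle top .083', atz(*T(622,222),.083), atz(*S(221,130),.083))
E
```

```text
earA(-y) [0.4667 0.0494 0.1598] [0.59 0.53]
earB(+y) [0.4907 0.0951 0.1528] [0.37 0.32]
capdisc [0.4792 0.0735 0.1379] [0.31 0.28]
h_rear [ 0.5253 -0.1246  0.0784] [0.53 0.51]
h_front [ 0.4525 -0.1487  0.0759] [0.28 0.27]
lip [ 0.3712 -0.1754  0.0046] [0.18 0.18]
hmid [ 0.4894 -0.1367  0.0774] [0.09 0.08]
ear yaw 62.2896677346692 0.0521179207257661
pan +x yaw 18.297529583206995 0.07679122415881717
black [ 0.5101 -0.3169  0.065 ]
white [0.6372 0.0077 0.065 ]
yellow [0.617 0.258 0.065]
stack [ 0.3052 -0.3156  0.1   ]
stack [ 0.3033 -0.4762  0.1   ]
stack [ 0.4271 -0.3365  0.1   ]
stack [ 0.431  -0.4848  0.1   ]
cap at z .16 [0.4757 0.0722 0.165 ] side [0.4804 0.0765 0.165 ]
handle top .083 [ 0.4888 -0.1361  0.083 ] [ 0.4894 -0.1327  0.083 ]
```

Positions agree across the two views: cap ears' midpoint at (0.479, 0.073) with ear axis at yaw 62°, pan handle at (0.489, -0.136) with +x at yaw 18°. I'll move over the cap next.

```bash
cat >> h.py <<'E'
from scipy.spatial.transform import Rotation as Ro
def Rt(yaw,pitch=0):  # tool y closing along yaw deg, tool z down; then tipped
    y=np.radians(yaw); Y=np.array([np.cos(y),np.sin(y),0]); Z=np.array([0,0,-1.]); return Ro.from_rotvec(np.radians(pitch)*Y).as_matrix()@np.c_[np.cross(Y,Z),Y,Z]
def go(p,R):
    s=bot.read_state(); C=s['tcp_rot']; print('t',round(s['time_s'],2),'off',np.round(C.T@(np.array(p)-s['position']),4),'dr',np.round(Ro.from_matrix(C.T@R).as_rotvec(degrees=True),2))
E
python3 -c "
from h import *
go([.479,.073,.215],Rt(62.3))"
```

```text
t 0.1 off [-0.4091 -0.3645  0.0072] dr [-0.11 -0.02  3.93]
```

Emit:
servo_tool(targets=[{"offset": [-0.025,-0.022,0.001],"dr": [-0.1,0,1]},{"offset": [-0.052,-0.046,0.001],"dr": [-0.1,0,2]},{"offset": [-0.079,-0.07,0.002],"dr": [-0.1,0,3]},{"offset": [-0.107,-0.095,0.002],"dr": [-0.1,0,4]},{"offset": [-0.136,-0.121,0.003],"dr": [-0.1,0,4]},{"offset": [-0.166,-0.148,0.003],"dr": [-0.1,0,4]},{"offset": [-0.197,-0.175,0.004],"dr": [-0.1,0,4]},{"offset": [-0.227,-0.202,0.004],"dr": [-0.1,0,4]},{"offset": [-0.257,-0.229,0.005],"dr": [-0.1,0,4]},{"offset": [-0.287,-0.256,0.005],"dr": [-0.1,0,4]},{"offset": [-0.317,-0.282,0.006],"dr": [-0.1,0,4]},{"offset": [-0.345,-0.307,0.006],"dr": [-0.1,0,4]},{"offset": [-0.37,-0.33,0.007],"dr": [-0.1,0,4]},{"offset": [-0.39,-0.348,0.007],"dr": [-0.1,0,4]},{"offset": [-0.404,-0.36,0.007],"dr": [-0.1,0,4]},{"offset": [-0.409,-0.3645,0.007],"dr": [-0.1,0,4]},{"offset": [-0.409,-0.3645,0.007],"dr": [-0.1,0,4]},{"offset": [-0.409,-0.3645,0.007],"dr": [-0.1,0,4]}])

```text
time_s: 1.6
position: [0.4785, 0.074, 0.2152]
tcp_rot: [[-0.885, 0.466, -0.001], [0.466, 0.885, 0.002], [0.002, 0.002, -1.0]]
force: [-0.6, 0.0, -0.0]
opening: 1.0
grasp_force: 0.0
```

```bash
python3 -c "
from h import *
a=shot('side','side1')['color'];b=shot('top','top1')['color']
s=bot.read_state();print(s['position'],s['force'])
go([.479,.073,.152],Rt(62.3))
a=cv2.resize(a[140:260,285:385],None,fx=4,fy=4,interpolation=cv2.INTER_CUBIC);b=cv2.resize(b[160:240,270:340],None,fx=6,fy=6,interpolation=cv2.INTER_CUBIC)
cv2.imwrite('pics/c1.png',np.hstack([a,b])[:,:,::-1])
"
```

```text
[0.47822433 0.07478491 0.21535645] [ 0.63434196  1.43745994 -0.00477198]
t 1.7 off [-0.0016 -0.0013  0.0634] dr [ 0.09 -0.08  0.01]
```

View pics/c1.png

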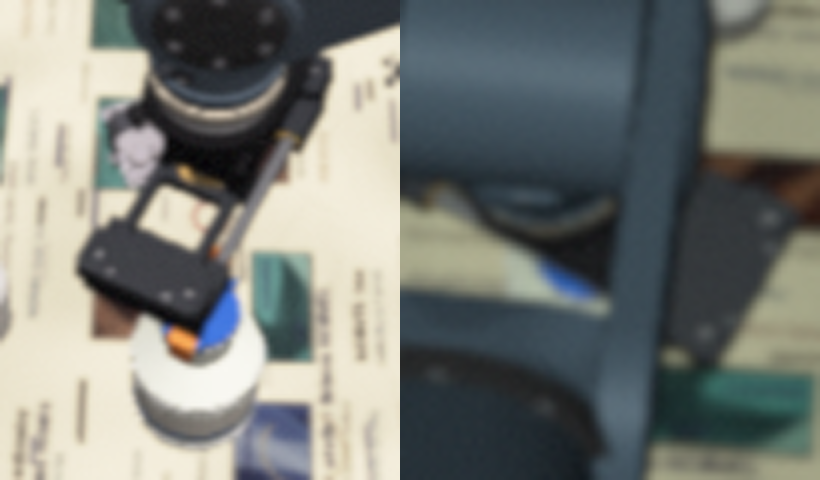

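The crop shows the fingers above the cap, straddling the ears, with the near ear at (182,342) and near finger in line. I'll descend and squeeze.

Emit:
servo_tool(targets=[{"offset": [-0.001,-0.001,0.01],"dr": [0,0,0]},{"offset": [-0.001,-0.001,0.024],"dr": [0,0,0]},{"offset": [-0.001,-0.001,0.038],"dr": [0,0,0]},{"offset": [-0.001,-0.001,0.05],"dr": [0,0,0]},{"offset": [-0.001,-0.001,0.059],"dr": [0,0,0]},{"offset": [-0.001,-0.001,0.063],"dr": [0,0,0]},{"offset": [-0.001,-0.001,0.063],"dr": [0,0,0]},{"offset": [-0.001,-0.001,0.063],"dr": [0,0,0]}])

```text
time_s: 2.37
position: [0.4798, 0.0728, 0.1527]
tcp_rot: [[-0.885, 0.465, 0.001], [0.465, 0.885, 0.002], [-0.0, 0.002, -1.0]]
force: [0.8, -0.1, -0.0]
opening: 1.0
grasp_force: 0.0
```

Emit:
servo_tool(targets=[{"offset": [0,0,0],"dr": [0,0,0]},{"offset": [0,0,0],"dr": [0,0,0]},{"offset": [0,0,0],"dr": [0,0,0]},{"offset": [0,0,0],"dr": [0,0,0]},{"offset": [0,0,0],"dr": [0,0,0]},{"offset": [0,0,0],"dr": [0,0,0]},{"offset": [0,0,0],"dr": [0,0,0]},{"offset": [0,0,0],"dr": [0,0,0]}], gripper=0.15)

```text
time_s: 3.03
position: [0.4797, 0.0723, 0.1526]
tcp_rot: [[-0.885, 0.466, 0.001], [0.466, 0.885, 0.002], [0.0, 0.002, -1.0]]
force: [0.6, -0.7, -0.4]
opening: 0.489
grasp_force: 4.8
```

Emit:
servo_tool(targets=[{"offset": [0,0,0],"dr": [0,0,0]},{"offset": [0,0,0],"dr": [0,0,0]},{"offset": [0,0,0],"dr": [0,0,0]},{"offset": [0,0,0],"dr": [0,0,0]},{"offset": [0,0,0],"dr": [0,0,0]}], gripper=0.4)

```text
time_s: 3.45
position: [0.4797, 0.0723, 0.1525]
tcp_rot: [[-0.885, 0.466, 0.001], [0.466, 0.885, 0.002], [0.0, 0.002, -1.0]]
force: [1.2, -0.7, -1.5]
opening: 0.441
grasp_force: 30.0
```

Emit:
servo_tool(targets=[{"offset": [0,0,-0.002],"dr": [0,0,0]},{"offset": [0,0,-0.006],"dr": [0,0,0]},{"offset": [0,0,-0.012],"dr": [0,0,0]},{"offset": [0,0,-0.02],"dr": [0,0,0]},{"offset": [0,0,-0.03],"dr": [0,0,0]},{"offset": [0,0,-0.04],"dr": [0,0,0]},{"offset": [0,0,-0.048],"dr": [0,0,0]},{"offset": [0,0,-0.05],"dr": [0,0,0]},{"offset": [0,0,-0.05],"dr": [0,0,0]}])

```text
time_s: 4.2
position: [0.4803, 0.0722, 0.2036]
tcp_rot: [[-0.885, 0.466, 0.003], [0.466, 0.885, 0.001], [-0.002, 0.003, -1.0]]
force: [0.8, 1.0, -1.0]
opening: 0.441
grasp_force: 30.0
```

```bash
python3 -c "
from h import *
a=shot('side','side2')['color']
go([.405,.175,.152-.121+.05],Rt(62.3))
a=cv2.resize(a[130:260,285:385],None,fx=4,fy=4,interpolation=cv2.INTER_CUBIC)
cv2.imwrite('pics/c2.png',a[:,:,::-1])
"
```

```text
t 4.25 off [0.1142 0.0558 0.122 ] dr [ 0.12  0.05 -0.06]
```

View pics/c2.png

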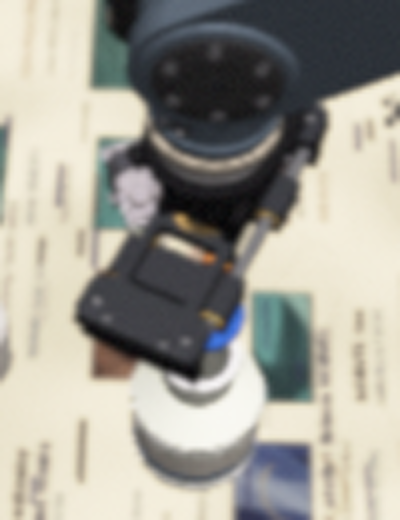

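The crop shows the cap lifted clear with the jar still upright, mouth near (195,380). I'll carry the cap to the side and down.

Emit:
servo_tool(targets=[{"offset": [0.006,0.003,0],"dr": [0,0,0]},{"offset": [0.02,0.01,0],"dr": [0,0,0]},{"offset": [0.04,0.02,0],"dr": [0,0,0]},{"offset": [0.063,0.031,0],"dr": [0,0,0]},{"offset": [0.085,0.042,0],"dr": [0,0,0.0]},{"offset": [0.103,0.05,0.008],"dr": [0,0,0]},{"offset": [0.112,0.055,0.022],"dr": [0,0,0]},{"offset": [0.114,0.056,0.042],"dr": [0,0,0]},{"offset": [0.114,0.056,0.065],"dr": [0,0,0]},{"offset": [0.114,0.056,0.09],"dr": [0,0,0]},{"offset": [0.114,0.056,0.115],"dr": [0,0,0]},{"offset": [0.114,0.056,0.136],"dr": [0,0,0]},{"offset": [0.114,0.056,0.152],"dr": [0,0,0]},{"offset": [0.114,0.056,0.162],"dr": [0,0,0]},{"offset": [0.114,0.056,0.167],"dr": [0,0,0]},{"offset": [0.114,0.056,0.169],"dr": [0,0,0]},{"offset": [0.114,0.056,0.169],"dr": [0,0,0]},{"offset": [0.114,0.056,0.169],"dr": [0,0,0]}])

```text
time_s: 5.75
position: [0.4052, 0.1753, 0.034]
tcp_rot: [[-0.885, 0.466, 0.001], [0.466, 0.885, 0.002], [-0.0, 0.002, -1.0]]
force: [0.2, -0.6, -1.2]
opening: 0.443
grasp_force: 30.0
```

Emit:
servo_tool(targets=[{"offset": [0,0,0.001],"dr": [0,0,0]},{"offset": [0,0,0.002],"dr": [0,0,0]},{"offset": [0,0,0.003],"dr": [0,0,0]},{"offset": [0,0,0.003],"dr": [0,0,0]}])

```text
time_s: 6.08
position: [0.4054, 0.1752, 0.0311]
tcp_rot: [[-0.885, 0.466, 0.002], [0.466, 0.885, 0.002], [-0.001, 0.002, -1.0]]
force: [0.6, 0.7, 2.1]
opening: 0.442
grasp_force: 30.0
```

Emit:
servo_tool(targets=[{"offset": [0,0,0],"dr": [0,0,0]},{"offset": [0,0,0],"dr": [0,0,0]},{"offset": [0,0,0],"dr": [0,0,0]},{"offset": [0,0,0],"dr": [0,0,0]},{"offset": [0,0,0],"dr": [0,0,0]},{"offset": [0,0,0],"dr": [0,0,0]},{"offset": [0,0,0],"dr": [0,0,0]},{"offset": [0,0,0],"dr": [0,0,0]},{"offset": [0,0,-0.01],"dr": [0,0,0]},{"offset": [0,0,-0.03],"dr": [0,0,0]},{"offset": [0,0,-0.06],"dr": [0,0,0]},{"offset": [0,0,-0.095],"dr": [0,0,0]},{"offset": [0,0,-0.13],"dr": [0,0,0]},{"offset": [0,0,-0.16],"dr": [0,0,0]},{"offset": [0,0,-0.18],"dr": [0,0,0]},{"offset": [0,0,-0.19],"dr": [0,0,0]},{"offset": [0,0,-0.19],"dr": [0,0,0]}], gripper=-1)

```text
time_s: 7.5
position: [0.4063, 0.1752, 0.223]
tcp_rot: [[-0.885, 0.466, 0.006], [0.466, 0.885, 0.003], [-0.005, 0.005, -1.0]]
force: [-0.6, -0.8, 0.2]
opening: 0.997
grasp_force: 0.0
```

```bash
python3 -c "
from h import *
go([.489,-.136,.15],Rt(108.3)); go([.489,-.136,.0575],Rt(108.3))
a=shot('top','top2')['color']
cv2.imwrite('pics/c3.png',cv2.resize(a[150:250,240:400],None,fx=5,fy=5,interpolation=cv2.INTER_CUBIC)[:,:,::-1])"
```

```text
t 7.5 off [-0.2178 -0.2372  0.0727] dr [  0.18   0.37 -46.06]
t 7.5 off [-0.2174 -0.2377  0.1652] dr [  0.18   0.37 -46.06]
```

View pics/c3.png

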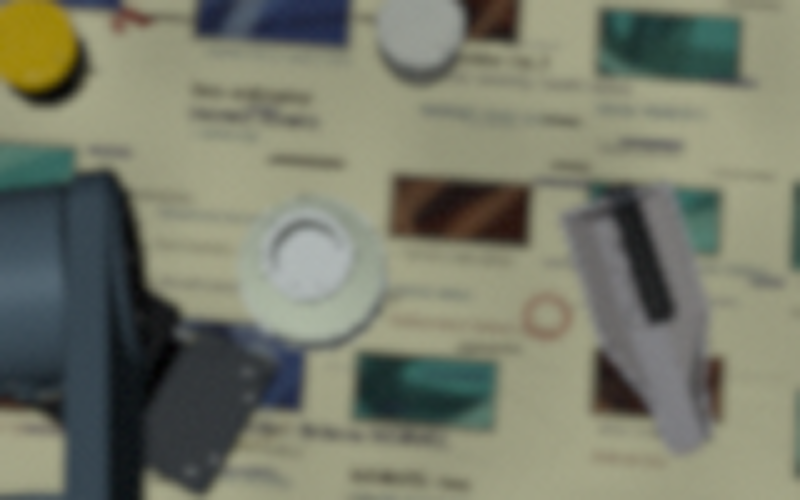

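The top view shows the open jar upright with its rim centre at about (308,251) in the crop, and the pan undisturbed. The arm hides the cap.

Emit:
servo_tool(targets=[{"offset": [-0.008,-0.009,0],"dr": [0,0,-3]},{"offset": [-0.025,-0.027,0],"dr": [0,0,-7]},{"offset": [-0.048,-0.052,0],"dr": [0,0,-13]},{"offset": [-0.075,-0.081,0],"dr": [0,0,-19]},{"offset": [-0.102,-0.111,0],"dr": [0,0,-25]},{"offset": [-0.129,-0.141,0],"dr": [0,0,-31]},{"offset": [-0.156,-0.17,0.01],"dr": [0,0,-37]},{"offset": [-0.18,-0.197,0.025],"dr": [0,0,-42]},{"offset": [-0.2,-0.219,0.045],"dr": [0,0,-45]},{"offset": [-0.212,-0.232,0.065],"dr": [0.1,0.3,-46]},{"offset": [-0.2175,-0.2375,0.08],"dr": [0.2,0.4,-46]},{"offset": [-0.2175,-0.2375,0.09],"dr": [0.2,0.4,-46]},{"offset": [-0.2175,-0.2375,0.09],"dr": [0.2,0.4,-46]},{"offset": [-0.2175,-0.2375,0.09],"dr": [0.2,0.4,-46]}])

```text
time_s: 8.72
position: [0.4853, -0.1352, 0.129]
tcp_rot: [[-0.95, -0.313, -0.01], [-0.313, 0.95, 0.001], [0.009, 0.004, -1.0]]
force: [0.3, -0.3, 0.6]
opening: 1.0
grasp_force: 0.0
```

```bash
python3 -c "
from h import *
go([.489,-.1355,.0575],Rt(108.3))
print('mouth',atz('top2',(240+308/5-.4,150+251/5-.4),.133))
print(bot.read_state()['joint_positions'])
a=shot('side','side3')['color']
cv2.imwrite('pics/c4.png',cv2.resize(a[135:265,275:385],None,fx=4.5,fy=4.5,interpolation=cv2.INTER_CUBIC)[:,:,::-1])"
```

```text
t 8.72 off [-0.004  -0.0017  0.0715] dr [ 0.23 -0.52 -0.05]
mouth [0.48061718 0.07308893 0.133     ]
[ -28.152356     29.37732654  104.04716365   -0.30170131   47.10038789
 -136.20052029]
```

View pics/c4.png

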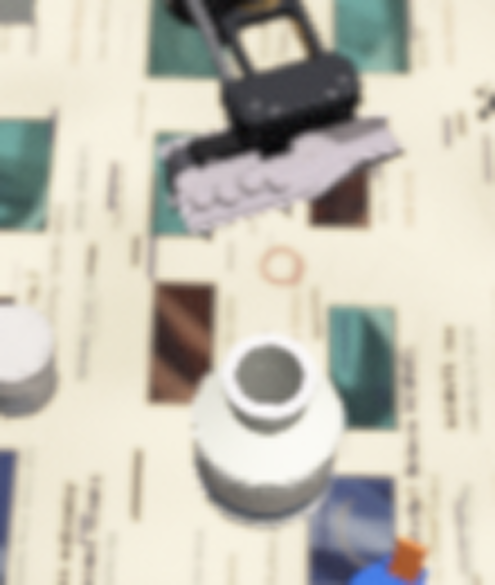

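The side view shows the jar open, the cap's orange ear and blue top at bottom right (405,560), and the gripper in line over the pan handle. I'll go down on the handle.

Emit:
servo_tool(targets=[{"offset": [-0.002,-0.001,0.01],"dr": [0.1,-0.2,0]},{"offset": [-0.004,-0.002,0.025],"dr": [0.2,-0.5,0]},{"offset": [-0.004,-0.002,0.042],"dr": [0.2,-0.5,0]},{"offset": [-0.004,-0.002,0.057],"dr": [0.2,-0.5,0]},{"offset": [-0.004,-0.002,0.067],"dr": [0.2,-0.5,0]},{"offset": [-0.004,-0.002,0.071],"dr": [0.2,-0.5,0]},{"offset": [-0.004,-0.002,0.071],"dr": [0.2,-0.5,0]},{"offset": [-0.004,-0.002,0.071],"dr": [0.2,-0.5,0]}])

```text
time_s: 9.43
position: [0.4912, -0.137, 0.0598]
tcp_rot: [[-0.95, -0.313, 0.004], [-0.314, 0.95, -0.002], [-0.003, -0.003, -1.0]]
force: [0.4, 1.0, 0.6]
opening: 1.004
grasp_force: 0.0
```

Emit:
servo_tool(targets=[{"offset": [0,0,0],"dr": [0,0,0]},{"offset": [0,0,0],"dr": [0,0,0]},{"offset": [0,0,0],"dr": [0,0,0]},{"offset": [0,0,0],"dr": [0,0,0]},{"offset": [0,0,0],"dr": [0,0,0]},{"offset": [0,0,0],"dr": [0,0,0]},{"offset": [0,0,0],"dr": [0,0,0]},{"offset": [0,0,0],"dr": [0,0,0]},{"offset": [0,0,0],"dr": [0,0,0]},{"offset": [0,0,0],"dr": [0,0,0]}], gripper=1)

```text
time_s: 10.27
position: [0.4907, -0.1372, 0.0592]
tcp_rot: [[-0.95, -0.313, 0.003], [-0.313, 0.95, -0.002], [-0.002, -0.003, -1.0]]
force: [0.3, 0.1, 0.0]
opening: 0.327
grasp_force: 0.0
```

```bash
python3 -c "
from h import *
s=bot.read_state();print(s['position'],s['tcp_rot'],s['force'],s['moment'])"
```

```text
[ 0.49072695 -0.13722925  0.05916057] [[-0.94979103 -0.31287068  0.00298837]
 [-0.31287673  0.949792   -0.0018214 ]
 [-0.00226846 -0.00266494 -0.99999388]] [0.29122862 0.12517111 0.04016527] [-0.0305985   0.02127962 -0.01487396]
```

Emit:
servo_tool(targets=[{"offset": [0,0,0],"dr": [0,0,0]},{"offset": [0,0,0],"dr": [0,0,0]},{"offset": [0,0,0],"dr": [0,0,0]},{"offset": [0,0,0],"dr": [0,0,0]}])

```text
time_s: 10.6
position: [0.4906, -0.1371, 0.0591]
tcp_rot: [[-0.95, -0.313, 0.003], [-0.313, 0.95, -0.002], [-0.002, -0.002, -1.0]]
force: [-0.3, 1.2, -1.3]
opening: 0.231
grasp_force: 29.9
```

Emit:
servo_tool(targets=[{"offset": [0,0,-0.002],"dr": [0,0,0]},{"offset": [0,0,-0.006],"dr": [0,0,0]},{"offset": [0,0,-0.013],"dr": [0,0,0]},{"offset": [0,0,-0.023],"dr": [0,0,0]},{"offset": [0,0,-0.036],"dr": [0,0,0]},{"offset": [0,0,-0.051],"dr": [0,0,0]},{"offset": [0,0,-0.067],"dr": [0,0,0]},{"offset": [0,0,-0.083],"dr": [0,0,0]},{"offset": [0,0,-0.099],"dr": [0,0,0]},{"offset": [0,0,-0.114],"dr": [0,0,0]},{"offset": [0,0,-0.127],"dr": [0,0,0]},{"offset": [0,0,-0.137],"dr": [0,0,0]},{"offset": [0,0,-0.143],"dr": [0,0,0]},{"offset": [0,0,-0.146],"dr": [0,0,0]},{"offset": [0,0,-0.146],"dr": [0,0,0]}])

```text
time_s: 11.85
position: [0.4905, -0.137, 0.2061]
tcp_rot: [[-0.95, -0.313, 0.004], [-0.313, 0.95, -0.003], [-0.003, -0.004, -1.0]]
force: [0.2, 0.2, -2.8]
opening: 0.228
grasp_force: 29.9
```

```bash
python3 -c "
from h import *
s=bot.read_state();print(s['position'],s['force'],s['moment'])
# mouth from side3: rim white ellipse 
im=cv2.imread('pics/side3.png')[205:230,318:352]; print(im.sum(2)//3)
go([.5163,-.0602,.205],Rt(15))"
```

```text
[ 0.49045917 -0.1370093   0.20610179] [ 0.15955881  0.15774317 -2.7649751 ] [0.04216202 0.00523469 0.04162756]
[[ 67  58  55  76 131 190 212 208 208 219 228 230 230 231 231 232 231 232
  232 232 229 221 211 214 223 222 207 198 205 190 151 135 131 126]
 [ 80  68  59  79 135 190 213 212 212 221 228 231 231 232 231 231 231 232
  232 232 230 222 213 216 224 223 207 195 201 188 150 134 129 122]
 [ 91  83  71  83 137 192 215 215 215 223 229 231 231 231 231 230 230 231
  232 232 230 222 216 219 226 224 209 191 196 187 152 136 129 123]
 [102  96  87  96 142 194 215 213 214 223 230 231 232 232 232 230 230 234
  236 234 232 228 222 224 229 225 209 191 195 186 152 136 130 121]
 [104 103 100 108 151 199 214 210 211 222 230 233 236 240 240 239 239 243
  242 241 238 231 222 222 228 226 212 196 199 189 154 138 133 125]
 [ 99 103 106 114 156 200 212 209 211 225 235 241 244 246 245 243 241 242
  243 245 245 240 231 228 230 230 222 212 211 195 153 140 134 124]
 [ 89  98 105 118 160 203 216 215 220 234 243 245 243 237 227 214 200 198
  209 228 240 243 243 241 236 234 231 229 224 198 155 139 134 126]
 [
[... 1912 characters left out ...]
29 239 242 239 223 205 223 242 245 245 244 244 239 210 129]
 [227 227 227 228 228 228 228 220 182 140 151 191 224 238 243 245 245 244
  242 241 240 233 211 180 192 230 244 246 246 245 245 241 221 151]
 [228 228 228 229 230 230 231 226 203 150 120 134 162 185 200 212 220 224
  224 213 196 179 162 165 213 241 246 247 246 246 245 243 226 163]
 [227 228 230 230 231 232 232 233 226 194 144 118 121 127 138 148 158 166
  164 156 146 147 160 201 234 245 247 247 247 246 246 244 228 168]
 [216 227 230 231 233 233 234 235 234 226 197 154 123 117 119 125 129 133
  135 138 144 166 206 233 244 247 247 247 247 247 246 244 229 177]]
t 11.85 off [-0.0486  0.0649  0.001 ] dr [-1.000e-02  3.300e-01  9.324e+01]
```

Emit:
servo_tool(targets=[{"offset": [-0.001,0.001,0],"dr": [0,0,1]},{"offset": [-0.002,0.002,0],"dr": [0,0,3]},{"offset": [-0.003,0.004,0],"dr": [0,0,6]},{"offset": [-0.005,0.007,0],"dr": [0,0,10.5]},{"offset": [-0.008,0.011,0],"dr": [0,0,16]},{"offset": [-0.011,0.015,0],"dr": [0,0,22]},{"offset": [-0.014,0.019,0],"dr": [0,0,28]},{"offset": [-0.018,0.024,0],"dr": [0,0,34]},{"offset": [-0.022,0.029,0],"dr": [0,0,40]},{"offset": [-0.026,0.034,0],"dr": [0,0,46]},{"offset": [-0.03,0.039,0],"dr": [0,0,52]},{"offset": [-0.034,0.044,0],"dr": [0,0,58]},{"offset": [-0.037,0.049,0],"dr": [0,0,64]},{"offset": [-0.04,0.053,0],"dr": [0,0,70]},{"offset": [-0.043,0.057,0],"dr": [0,0,76]},{"offset": [-0.045,0.06,0],"dr": [0,0,82]},{"offset": [-0.047,0.0625,0.001],"dr": [0,0.1,87]},{"offset": [-0.048,0.064,0.001],"dr": [0,0.2,91]},{"offset": [-0.0485,0.065,0.001],"dr": [0,0.3,93]},{"offset": [-0.0485,0.065,0.001],"dr": [0,0.3,93.2]}])

```text
time_s: 13.52
position: [0.5155, -0.0595, 0.2031]
tcp_rot: [[-0.258, 0.966, -0.003], [0.966, 0.258, 0.001], [0.002, -0.003, -1.0]]
force: [0.3, -1.2, -2.9]
opening: 0.227
grasp_force: 29.9
```

```bash
python3 -c "
from h import *
s=bot.read_state();print(s['position'],s['force'],s['moment'],s['joint_positions']);print(s['tcp_rot'])
print('mouth side',atz('side3',(334.3,217.7),.134))
a=shot('side','side4')['color'];b=shot('top','top4')['color']
a=cv2.resize(a[150:270,285:375],None,fx=4,fy=4,interpolation=cv2.INTER_CUBIC);b=cv2.resize(b[160:240,270:340],None,fx=6,fy=6,interpolation=cv2.INTER_CUBIC)
cv2.imwrite('pics/c5.png',np.hstack([a,b])[:,:,::-1])"
```

```text
[ 0.51548551 -0.05948626  0.20313002] [ 0.25617086 -1.23469405 -2.85119096] [-0.14220833 -0.03907124  0.00109912] [-1.89385370e+01  2.36658517e+01  9.82979927e+01  8.07693200e-03
  5.82322876e+01 -3.39225841e+01]
[[-0.25847498  0.96601265 -0.00319894]
 [ 0.96601586  0.2584799   0.00122435]
 [ 0.0020096  -0.00277376 -0.99999413]]
mouth side [0.4806509 0.07268   0.134    ]
```

View pics/c5.png

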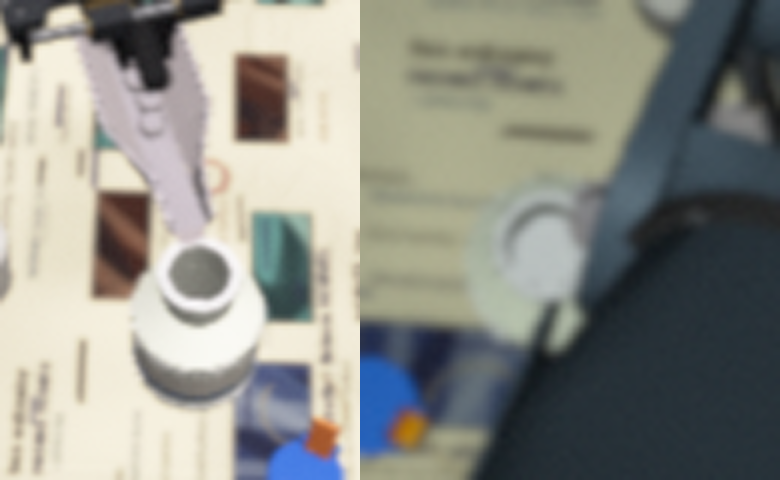

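Side crop: spout points at the jar with its lip end near (192,240), just above the far rim; mouth centre is at (199,272). The top crop shows the cap standing at left. I'll check the lip's predicted pixel before lowering.

```bash
python3 -c "
from h import *
f=np.array([-.259,.966,0]); p=np.array([.5155,-.0595,.2031])
L=p+.1245*f+[0,0,-.0471]
for n,X in [('lip',L),('lip-3mm',L-.003*f),('floorend',L-.006*f+[0,0,.009]),('mouth',[.4806,.073,.135]),('nearrim',np.array([.4806,.073,.135])-.028*f)]:
  u=proj('side4',X); print(n,X,u,'crop',(u-[285,150]+.5)*4-.5)
im=cv2.imread('pics/side4.png')[200:216,326:342]; print(im[:,:,1])"
```

```text
lip [0.4832545 0.060767  0.156    ] [333.4112286  209.92384128] crop [195.1449144  241.19536512]
lip-3mm [0.4840315 0.057869  0.156    ] [333.0843761  208.96636018] crop [193.83750441 237.36544073]
floorend [0.4848085 0.054971  0.165    ] [332.84496463 206.3809556 ] crop [192.87985852 227.02382238]
mouth [0.4806, 0.073, 0.135] [334.33359301 217.63589584] crop [198.83437206 272.04358337]
nearrim [0.487852 0.045952 0.135   ] [331.34119517 208.80586538] crop [186.86478067 236.72346152]
[[186 192 196 197 197 198 197 192 168 137 152 194 218 223 219 220]
 [191 194 195 195 196 196 197 193 175 143 141 185 219 223 218 219]
 [197 197 196 195 197 196 196 196 187 157 136 172 213 220 215 217]
 [207 202 196 195 195 196 195 196 192 172 143 160 195 208 211 217]
 [206 203 195 195 196 195 197 196 195 186 160 158 195 212 211 219]
 [191 187 185 193 196 195 197 198 197 193 180 185 214 221 213 217]
 [194 181 184 194 196 195 197 196 196 196 204 217 227 224 217 219]
 [197 181 181 193 194 195 195 196 195 200 218 229 232 226 219 222]
 [208 198 192 196 196 193 195 193 194 204 223 234 234 230 225 226]
 [212 219 219 209 197 195 196 199 207 219 231 239 239 232 225 226]
 [216 226 232 226 213 206 207 211 219 228 237 243 244 239 232 229]
 [223 235 242 238 226 215 203 190 183 187 203 226 239 242 242 240]
 [232 242 243 233 201 175 163 151 140 137 146 164 191 223 240 244]
 [239 243 234 204 162 141 136 132 127 123 120 123 133 163 210 238]
 [242 237 210 165 141 134 133 130 126 121 117 113 112 120 155 216]
 [243 225 176 143 137 135 135 131 125 122 118 111 109 107 124 177]]
```

```bash
python3 -c "
from h import *
im=cv2.imread('pics/side4.png').astype(int)
d=im[:,:,0]-im[:,:,1]  # blue-green: steel>0, cream<0
for r in (180,184,188,192,196,200,202,204,206,208,209,210): print(r,d[r,314:346])
f=np.array([-.259,.966,0]);g=np.array([.966,.259,0]); p=np.array([.5155,-.0595,.2031])
for a in (.06,.08,.1,.1185):
  c=p+a*f+[0,0,-.0591+.025]; print(a,proj('side4',c),proj('side4',c+.014*g),proj('side4',c-.014*g))"
```

```text
180 [  1   1   3   4   6   7   6   7   7   8   7   5   5   3   2   2   2   2
   1   1   1   2   0  -9 -16 -17 -18 -17 -25 -19 -11  -4]
184 [  4   3   2   1   3   5   7   6   5   7   6   6   7   8   5   3   3   3
   2   2   3   2  -8 -14 -17 -17 -18 -18 -24 -20 -13 -10]
188 [-24 -18  -5   2   4   4   4   7   7   7   7   8   7   7   7   5   3   2
   2   2   1  -3 -16 -17 -19 -19 -17 -18 -17 -18 -18 -18]
192 [-19 -19 -19 -22 -21 -10   3   6   7   8   8   7   7   8   7   7   6   1
  -1   0   2   1 -10 -20 -23 -25 -23 -22 -26 -20 -18 -18]
196 [-24 -24 -23 -23 -22 -24 -25 -19  -6   4   7   8   7   7   7   7   8   7
   5   2   2   1  -3 -14 -22 -23 -22 -22 -26 -21 -20 -19]
200 [ -8  -7  -7  -6  -7  -5  -7  -7 -12 -12  -4   3   6   7   8   8   8   8
   8   8   5   4   2  -6 -17 -23 -26 -25 -23 -24 -24 -25]
202 [-12  -9  -7  -6  -7  -6  -6  -9 -14 -20 -17  -5   5   8   7   8   7   8
   7   7   7   5   2   0 -11 -21 -25 -26 -23 -24 -25 -24]
204 [-16 -16 -12 -11  -8  -6  -7  -8 -15 -22 -24 -16  -1   5   7   7   7   7
   8   7   7   5   3  -5 -16 -24 -25 -26 -23 -24 -24 -23]
206 [-17 -17 -16 -15
[... 174 characters left out ...]
7  -6   0   2   4
   2   3   2  -3 -11 -16 -17 -22 -23 -22 -20 -20 -26 -23]
209 [ -9 -13 -16 -19 -20 -19 -18 -16 -19 -24 -26 -25 -24 -23 -16  -7   1   2
   3   3   2   0  -5  -9 -11 -14 -22 -22 -20 -21 -26 -24]
210 [ -6 -11 -14 -17 -18 -19 -20 -18 -21 -26 -26 -25 -26 -19 -12  -5   0   3
   2   2   1   0  -1  -1  -3  -6 -10 -16 -17 -20 -23 -26]
0.06 [326.63582537 187.41868268] [321.65345307 188.6338752 ] [331.60150769 186.20756082]
0.08 [328.73375853 193.53971509] [323.70864985 194.776581  ] [333.7418782 192.3070308]
0.1 [330.87097688 199.77536789] [325.80239743 201.03450998] [335.92226018 198.52052253]
0.1185 [332.88384619 205.64821384] [327.77438603 206.92851777] [337.97571864 204.37231695]
```

Emit:
servo_tool(targets=[{"offset": [0,-0.0005,0.003],"dr": [0,0,0]},{"offset": [0,-0.001,0.008],"dr": [0,0,0]},{"offset": [0,-0.0015,0.013],"dr": [0,0,0]},{"offset": [0,-0.0015,0.017],"dr": [0,0,0]},{"offset": [0,-0.0015,0.02],"dr": [0,0,0]},{"offset": [0,-0.0015,0.021],"dr": [0,0,0]},{"offset": [0,-0.0015,0.022],"dr": [0,0,0]},{"offset": [0,-0.0015,0.022],"dr": [0,0,0]}])

```text
time_s: 14.28
position: [0.5146, -0.0604, 0.182]
tcp_rot: [[-0.259, 0.966, -0.001], [0.966, 0.259, 0.0], [0.001, -0.001, -1.0]]
force: [-0.2, 0.2, -2.5]
opening: 0.228
grasp_force: 29.9
```

Emit:
servo_tool(targets=[{"offset": [0,0,0.001],"dr": [0,0,0]},{"offset": [0,0,0.001],"dr": [0,0,0]}])

```text
time_s: 14.45
position: [0.5147, -0.0604, 0.1812]
tcp_rot: [[-0.259, 0.966, -0.001], [0.966, 0.259, 0.0], [0.0, -0.001, -1.0]]
force: [-0.4, 0.2, -3.1]
opening: 0.226
grasp_force: 29.9
```

Emit:
servo_tool(targets=[{"offset": [0,0,0.001],"dr": [0,0,0]},{"offset": [0,0,0.001],"dr": [0,0,0]}])

```text
time_s: 14.62
position: [0.5145, -0.0604, 0.1801]
tcp_rot: [[-0.259, 0.966, -0.001], [0.966, 0.259, 0.0], [0.001, -0.001, -1.0]]
force: [0.1, 0.4, -3.2]
opening: 0.228
grasp_force: 29.9
```

Emit:
servo_tool(targets=[{"offset": [0,0,0.001],"dr": [0,0,0]},{"offset": [0,0,0.001],"dr": [0,0,0]}])

```text
time_s: 14.78
position: [0.5145, -0.0604, 0.1791]
tcp_rot: [[-0.259, 0.966, -0.001], [0.966, 0.259, 0.0], [0.001, -0.001, -1.0]]
force: [-0.7, -0.6, -3.2]
opening: 0.225
grasp_force: 29.9
```

Emit:
servo_tool(targets=[{"offset": [0,0,0.0007],"dr": [0,0,0]},{"offset": [0,0,0.0007],"dr": [0,0,0]}])

```text
time_s: 14.95
position: [0.5145, -0.0604, 0.1783]
tcp_rot: [[-0.259, 0.966, -0.001], [0.966, 0.259, 0.0], [0.001, -0.001, -1.0]]
force: [0.5, 0.3, -3.2]
opening: 0.226
grasp_force: 29.9
```

Emit:
servo_tool(targets=[{"offset": [0,0,0.0007],"dr": [0,0,0]},{"offset": [0,0,0.0007],"dr": [0,0,0]}])

```text
time_s: 15.12
position: [0.5145, -0.0604, 0.1776]
tcp_rot: [[-0.259, 0.966, -0.001], [0.966, 0.259, 0.0], [0.001, -0.001, -1.0]]
force: [0.0, 0.4, -2.5]
opening: 0.224
grasp_force: 29.9
```

Emit:
servo_tool(targets=[{"offset": [0,0,0.0006],"dr": [0,0,0]},{"offset": [0,0,0.0006],"dr": [0,0,0]}])

```text
time_s: 15.28
position: [0.5145, -0.0604, 0.177]
tcp_rot: [[-0.259, 0.966, -0.001], [0.966, 0.259, 0.0], [0.001, -0.001, -1.0]]
force: [-0.2, -0.0, -2.6]
opening: 0.233
grasp_force: 29.9
```

Emit:
servo_tool(targets=[{"offset": [0,0,0.0006],"dr": [0,0,0]},{"offset": [0,0,0.0006],"dr": [0,0,0]}])

```text
time_s: 15.45
position: [0.5145, -0.0604, 0.1765]
tcp_rot: [[-0.259, 0.966, -0.001], [0.966, 0.259, 0.0], [0.001, -0.001, -1.0]]
force: [-0.3, 0.6, -3.3]
opening: 0.225
grasp_force: 29.9
```

```bash
python3 -c "
from h import *
s=bot.read_state();print(s['position'],s['force'],s['moment'])
a=shot('side','side5')['color']
cv2.imwrite('pics/c6.png',cv2.resize(a[185:245,305:365],None,fx=9,fy=9,interpolation=cv2.INTER_CUBIC)[:,:,::-1])"
```

```text
[ 0.5145296  -0.06038365  0.17645789] [-0.26971856  0.62189789 -3.34354877] [-0.05492387 -0.00560138  0.03448905]
```

Emit:
servo_tool(targets=[{"offset": [0,0,0.0007],"dr": [0,0,0]},{"offset": [0,0,0.0007],"dr": [0,0,0]}])

```text
time_s: 15.67
position: [0.5145, -0.0604, 0.1758]
tcp_rot: [[-0.259, 0.966, -0.001], [0.966, 0.259, 0.0], [0.001, -0.001, -1.0]]
force: [-0.0, -0.7, -3.1]
opening: 0.226
grasp_force: 29.9
```

Emit:
servo_tool(targets=[{"offset": [0,0,0.0007],"dr": [0,0,0]},{"offset": [0,0,0.0007],"dr": [0,0,0]}])

```text
time_s: 15.83
position: [0.5147, -0.0606, 0.1752]
tcp_rot: [[-0.259, 0.966, -0.001], [0.966, 0.259, 0.0], [0.0, -0.001, -1.0]]
force: [-0.4, -0.1, -1.7]
opening: 0.224
grasp_force: 29.9
```

```bash
python3 -c "
from h import *
s=bot.read_state();print(s['position'],s['force'],s['moment'])"
```

```text
[ 0.51468801 -0.06055533  0.17521793] [-0.43441915 -0.10102445 -1.71649265] [0.00606163 0.07289731 0.04551023]
```

Contact: about 1.3 N of the weight is now carried by the rim. I'll use the last picture to check the lip's seat.

```bash
python3 -c "
from h import *
s=bot.read_state();print(s['position'],s['force'],s['moment'])
a=shot('side','side6')['color']
cv2.imwrite('pics/c6.png',cv2.resize(a[185:245,305:365],None,fx=9,fy=9,interpolation=cv2.INTER_CUBIC)[:,:,::-1])
f=np.array([-.259,.966,0]); p=s['position']
L=p+.1245*f+[0,0,-.0471]
for X in [L,L-.006*f+[0,0,.009],[.4806,.073,.135]]: print(X,(proj('side6',X)-[305,185]+.5)*9)"
```

```text
[ 0.51468801 -0.06055533  0.17521793] [-0.43441915 -0.10102445 -1.71649265] [0.00606163 0.07289731 0.04551023]
[0.48244251 0.05971167 0.12811793] [260.3033464  269.48308099]
[0.48399651 0.05391567 0.13711793] [255.32780951 238.54148764]
[0.4806, 0.073, 0.135] [268.50233713 298.22306259]
```

View pics/c6.png

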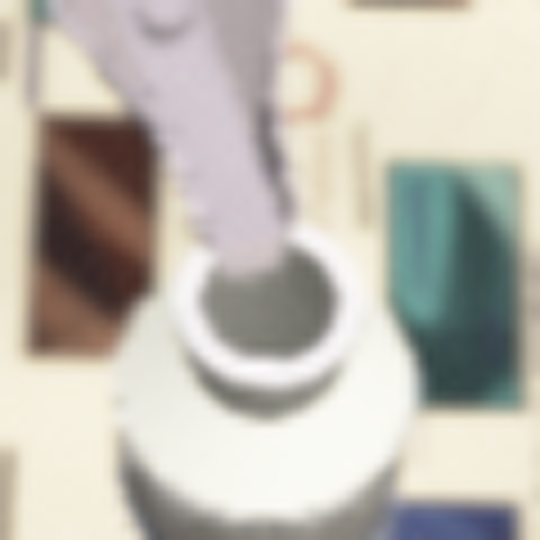

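The picture shows the lip inside the mouth, x 215–285 and lower end at y≈275, with the mouth centre at (268,298). It sits about 3 mm to the left. I'll lift it slightly, shift it sideways and set it back.

Emit:
servo_tool(targets=[{"offset": [0,0,-0.0015],"dr": [0,0,0]},{"offset": [0,-0.0015,-0.002],"dr": [0,0,0]},{"offset": [0,-0.003,-0.002],"dr": [0,0,0]},{"offset": [0,-0.003,-0.001],"dr": [0,0,0]},{"offset": [0,-0.003,0],"dr": [0,0,0]},{"offset": [0,-0.003,0.0002],"dr": [0,0,0]},{"offset": [0,-0.003,0.0002],"dr": [0,0,0]}])

```text
time_s: 16.47
position: [0.5116, -0.0611, 0.1749]
tcp_rot: [[-0.259, 0.966, -0.001], [0.966, 0.259, 0.001], [0.001, -0.001, -1.0]]
force: [-0.1, 0.7, -2.0]
opening: 0.225
grasp_force: 29.9
```

```bash
cat >> h.py <<'E'
def pr():
    s=bot.read_state();C=s['tcp_rot'];p=s['position']; th=np.degrees(np.arctan2(-C[2,0],-C[2,2]))
    P=p+C@[.1165,0,.041]; L=p+C@[.1265,0,.0471]; f=np.array([-.259,.966]);m=np.array([.4806,.073])
    print('t',round(s['time_s'],2),'tilt',round(th,2),'F',np.round(s['force'],1),'M',np.round(s['moment'],3),'pivot fwd/z mm',np.round([(P[:2]-m)@f*1e3,P[2]*1e3],1),'lip',np.round([(L[:2]-m)@f*1e3,(L[:2]-m)@[.966,.259]*1e3,L[2]*1e3],1),'j',np.round(s['joint_positions']))
E
python3 -c "
from h import *
pr()"
```

```text
t 16.47 tilt -0.06 F [-0.1  0.7 -2. ] M [0.129 0.105 0.028] pivot fwd/z mm [-21. 134.] lip [-11.   -4.9 127.9] j [-19.  26. 101.   0.  54. -34.]
```

Emit:
servo_tool(targets=[{"offset": [0.0009,0,-0.0024],"dr": [0,-1.2,0]},{"offset": [0.0019,0,-0.0048],"dr": [0,-2.5,0]},{"offset": [0.0029,0,-0.0072],"dr": [0,-3.7,0]},{"offset": [0.004,0,-0.0096],"dr": [0,-5,0]},{"offset": [0.004,0,-0.0096],"dr": [0,-5,0]}])

```text
time_s: 16.88
position: [0.5106, -0.0564, 0.1851]
tcp_rot: [[-0.26, 0.965, 0.023], [0.962, 0.261, -0.085], [-0.088, -0.0, -0.996]]
force: [-0.1, -0.2, -2.0]
opening: 0.223
grasp_force: 29.9
```

```bash
python3 -c "
from h import *
pr()"
```

```text
t 16.88 tilt 5.04 F [-0.1 -0.2 -2. ] M [ 0.204  0.027 -0.048] pivot fwd/z mm [-20.3 134. ] lip [-10.9  -4.7 127.1] j [-16.  24. 102.  -5.  52. -28.]
```

Emit:
servo_tool(targets=[{"offset": [0.0009,0,-0.0024],"dr": [0,-1.2,0]},{"offset": [0.0019,0,-0.0048],"dr": [0,-2.5,0]},{"offset": [0.0029,0,-0.0072],"dr": [0,-3.7,0]},{"offset": [0.004,0,-0.0096],"dr": [0,-5,0]},{"offset": [0.004,0,-0.0096],"dr": [0,-5,0]}])

```text
time_s: 17.3
position: [0.5094, -0.0518, 0.1941]
tcp_rot: [[-0.256, 0.966, 0.045], [0.951, 0.26, -0.167], [-0.173, -0.0, -0.985]]
force: [0.1, 1.4, -2.1]
opening: 0.232
grasp_force: 29.9
```

```bash
python3 -c "
from h import *
pr()"
```

```text
t 17.3 tilt 9.98 F [ 0.1  1.4 -2.1] M [ 0.402  0.058 -0.047] pivot fwd/z mm [-20.3 133.5] lip [-11.5  -4.7 125.8] j [-13.  23. 102. -11.  50. -21.]
```

Emit:
servo_tool(targets=[{"offset": [0.0009,0,-0.0025],"dr": [0,-1.2,0]},{"offset": [0.0019,0,-0.005],"dr": [0,-2.5,0]},{"offset": [0.0029,0,-0.0075],"dr": [0,-3.7,0]},{"offset": [0.004,0,-0.01],"dr": [0,-5,0]},{"offset": [0.004,0,-0.01],"dr": [0,-5,0]}])

```text
time_s: 17.72
position: [0.508, -0.0465, 0.2031]
tcp_rot: [[-0.252, 0.966, 0.067], [0.933, 0.26, -0.249], [-0.258, -0.0, -0.966]]
force: [0.5, 0.4, -2.0]
opening: 0.232
grasp_force: 29.9
```

```bash
python3 -c "
from h import *
pr()"
```

```text
t 17.72 tilt 14.95 F [ 0.5  0.4 -2. ] M [ 0.503  0.044 -0.038] pivot fwd/z mm [-20.5 133.4] lip [-12.5  -4.7 124.9] j [-10.  22. 103. -18.  50. -14.]
```

Emit:
servo_tool(targets=[{"offset": [0.0009,0,-0.0025],"dr": [0,-1.2,0]},{"offset": [0.0019,0,-0.005],"dr": [0,-2.5,0]},{"offset": [0.0029,0,-0.0075],"dr": [0,-3.7,0]},{"offset": [0.004,0,-0.01],"dr": [0,-5,0]},{"offset": [0.004,0,-0.01],"dr": [0,-5,0]}])

```text
time_s: 18.13
position: [0.5065, -0.0405, 0.2117]
tcp_rot: [[-0.245, 0.965, 0.089], [0.908, 0.26, -0.329], [-0.341, -0.0, -0.94]]
force: [-0.1, 0.8, -0.7]
opening: 0.228
grasp_force: 29.9
```

```bash
python3 -c "
from h import *
pr()"
```

```text
t 18.13 tilt 19.95 F [-0.1  0.8 -0.7] M [0.582 0.113 0.034] pivot fwd/z mm [-20.8 133.4] lip [-13.5  -4.6 124.3] j [ -6.  22. 104. -25.  50.  -6.]
```

Emit:
servo_tool(targets=[{"offset": [0.0008,0,-0.0027],"dr": [0,-1.2,0]},{"offset": [0.0018,0,-0.0053],"dr": [0,-2.5,0]},{"offset": [0.0018,0,-0.0053],"dr": [0,-2.5,0]},{"offset": [0.0018,0,-0.0053],"dr": [0,-2.5,0]}])

```text
time_s: 18.47
position: [0.5056, -0.0375, 0.2158]
tcp_rot: [[-0.24, 0.966, 0.098], [0.893, 0.26, -0.368], [-0.381, -0.001, -0.925]]
force: [0.3, 0.7, -0.7]
opening: 0.225
grasp_force: 29.9
```

```bash
python3 -c "
from h import *
pr()"
```

```text
t 18.47 tilt 22.38 F [ 0.3  0.7 -0.7] M [ 0.701  0.134 -0.01 ] pivot fwd/z mm [-21.1 133.5] lip [-14.1  -4.6 124.1] j [ -4.  22. 104. -28.  50.  -2.]
```

Emit:
servo_tool(targets=[{"offset": [0.0008,0,-0.0027],"dr": [0,-1.2,0]},{"offset": [0.0018,0,-0.0053],"dr": [0,-2.5,0]},{"offset": [0.0018,0,-0.0053],"dr": [0,-2.5,0]},{"offset": [0.0018,0,-0.0053],"dr": [0,-2.5,0]},{"offset": [0.0018,0,-0.0053],"dr": [0,-2.5,0]},{"offset": [0.0018,0,-0.0053],"dr": [0,-2.5,0]}])

```text
time_s: 18.97
position: [0.5045, -0.0342, 0.22]
tcp_rot: [[-0.235, 0.966, 0.109], [0.876, 0.259, -0.407], [-0.421, -0.0, -0.907]]
force: [0.1, 1.5, -1.9]
opening: 0.224
grasp_force: 30.0
```

```bash
python3 -c "
from h import *
pr()"
```

```text
t 18.97 tilt 24.9 F [ 0.1  1.5 -1.9] M [0.863 0.07  0.004] pivot fwd/z mm [-21.3 133.7] lip [-14.8  -4.6 124. ] j [ -3.  22. 104. -31.  50.   2.]
```

Emit:
servo_tool(targets=[{"offset": [0.001,0,-0.0024],"dr": [0,-1.2,0]},{"offset": [0.002,0,-0.0048],"dr": [0,-2.5,0]},{"offset": [0.002,0,-0.0048],"dr": [0,-2.5,0]},{"offset": [0.002,0,-0.0048],"dr": [0,-2.5,0]},{"offset": [0.002,0,-0.0048],"dr": [0,-2.5,0]},{"offset": [0.002,0,-0.0048],"dr": [0,-2.5,0]}])

```text
time_s: 19.47
position: [0.5035, -0.0305, 0.2236]
tcp_rot: [[-0.23, 0.966, 0.119], [0.857, 0.259, -0.445], [-0.461, -0.001, -0.888]]
force: [-0.1, 2.6, -1.1]
opening: 0.229
grasp_force: 30.0
```

```bash
python3 -c "
from h import *
pr()
im=shot('side','side7')['color'].astype(int)
print(im[205:228:2,322:348,1])"
```

```text
t 19.47 tilt 27.43 F [-0.1  2.6 -1.1] M [ 0.747  0.027 -0.029] pivot fwd/z mm [-21.4 133.5] lip [-15.3  -4.7 123.5] j [ -1.  22. 105. -35.  51.   6.]
[[126 182 205 198 193 193 186 187 188 188 188 189 188 181 150 118 147 178
  189 205 221 219 202 192 200 185]
 [132 186 210 207 198 194 188 188 188 188 187 188 188 183 162 136 156 186
  196 213 223 222 202 185 189 183]
 [141 190 207 200 184 182 190 189 188 187 186 189 188 188 177 152 144 175
  202 219 225 223 208 190 192 185]
 [153 198 213 211 209 209 200 195 190 188 185 183 180 178 173 165 163 193
  225 232 232 230 229 225 222 195]
 [155 200 219 224 233 232 214 183 163 151 140 132 129 123 119 115 121 152
  200 232 240 238 234 232 226 197]
 [156 204 224 234 238 220 165 133 126 124 124 123 120 116 113 107 104 104
  120 170 225 240 240 234 227 198]
 [170 211 230 237 224 176 137 129 128 127 127 125 119 120 117 111 105 101
  100 119 177 228 239 236 227 197]
 [212 216 224 232 225 179 138 129 126 127 124 122 118 116 115 111 109 108
  104 121 180 229 238 234 231 211]
 [218 213 209 222 234 222 178 141 128 124 122 121 118 116 113 112 110 108
  116 156 218 238 234 231 235 233]
 [219 219 208 191 208 232 229 205 170 143 127 121 119 119 115 114 124 150
  190 228 236 229 230 238 240 239]
 [223 223 219 194 157 162 203 229 235 233 231 230 229 223 214 220 231 235
  232 214 195 219 238 243 242 242]
 [225 226 227 224 195 146 116 128 154 174 190 200 211 217 209 195 183 170
  154 158 205 237 244 244 244 243]]
```

Emit:
servo_tool(targets=[{"offset": [0.0014,0,-0.0026],"dr": [0,-1.2,0]},{"offset": [0.0027,0,-0.0053],"dr": [0,-2.5,0]},{"offset": [0.0027,0,-0.0053],"dr": [0,-2.5,0]},{"offset": [0.0027,0,-0.0053],"dr": [0,-2.5,0]},{"offset": [0.0027,0,-0.0053],"dr": [0,-2.5,0]},{"offset": [0.0027,0,-0.0053],"dr": [0,-2.5,0]}])

```text
time_s: 20.02
position: [0.5023, -0.0259, 0.2272]
tcp_rot: [[-0.225, 0.966, 0.129], [0.837, 0.259, -0.482], [-0.499, -0.001, -0.866]]
force: [0.1, 1.6, -0.6]
opening: 0.226
grasp_force: 30.0
```

```bash
python3 -c "
from h import *
pr()"
```

```text
t 20.02 tilt 29.95 F [ 0.1  1.6 -0.6] M [ 0.635 -0.018  0.02 ] pivot fwd/z mm [-20.7 133.5] lip [-15.   -4.7 123.2] j [  1.  22. 105. -38.  52.  10.]
```

Emit:
servo_tool(targets=[{"offset": [0.001,0,-0.0025],"dr": [0,-1.2,0]},{"offset": [0.002,0,-0.0051],"dr": [0,-2.5,0]},{"offset": [0.002,0,-0.0051],"dr": [0,-2.5,0]},{"offset": [0.002,0,-0.0051],"dr": [0,-2.5,0]},{"offset": [0.002,0,-0.0051],"dr": [0,-2.5,0]}])

```text
time_s: 20.43
position: [0.5011, -0.0216, 0.2304]
tcp_rot: [[-0.219, 0.966, 0.138], [0.815, 0.259, -0.518], [-0.536, -0.001, -0.844]]
force: [1.0, 0.8, -1.3]
opening: 0.226
grasp_force: 30.0
```

```bash
python3 -c "
from h import *
pr()"
```

```text
t 20.43 tilt 32.42 F [ 1.   0.8 -1.3] M [0.715 0.047 0.071] pivot fwd/z mm [-20.3 133.4] lip [-15.1  -4.8 122.9] j [  3.  22. 105. -41.  53.  14.]
```

Emit:
servo_tool(targets=[{"offset": [0.001,0,-0.0025],"dr": [0,-1.2,0]},{"offset": [0.002,0,-0.005],"dr": [0,-2.5,0]},{"offset": [0.003,0,-0.0075],"dr": [0,-3.7,0]},{"offset": [0.004,0,-0.01],"dr": [0,-5,0]},{"offset": [0.004,0,-0.01],"dr": [0,-5,0]},{"offset": [0.004,0,-0.01],"dr": [0,-5,0]},{"offset": [0.004,0,-0.01],"dr": [0,-5,0]},{"offset": [0.004,0,-0.01],"dr": [0,-5,0]}])

```text
time_s: 21.1
position: [0.4988, -0.0131, 0.2366]
tcp_rot: [[-0.206, 0.966, 0.157], [0.767, 0.259, -0.587], [-0.607, -0.001, -0.794]]
force: [-0.5, 2.3, -0.9]
opening: 0.227
grasp_force: 30.0
```

```bash
python3 -c "
from h import *
pr()"
```

```text
t 21.1 tilt 37.4 F [-0.5  2.3 -0.9] M [0.929 0.043 0.016] pivot fwd/z mm [-20.3 133.3] lip [-16.   -4.7 122.4] j [  7.  23. 105. -47.  56.  21.]
```

Emit:
servo_tool(targets=[{"offset": [0.0013,0,-0.0026],"dr": [0,-1.2,0]},{"offset": [0.0024,0,-0.0051],"dr": [0,-2.5,0]},{"offset": [0.0034,0,-0.0077],"dr": [0,-3.7,0]},{"offset": [0.0044,0,-0.0102],"dr": [0,-5,0]},{"offset": [0.0044,0,-0.0102],"dr": [0,-5,0]},{"offset": [0.0044,0,-0.0102],"dr": [0,-5,0]},{"offset": [0.0044,0,-0.0102],"dr": [0,-5,0]},{"offset": [0.0044,0,-0.0102],"dr": [0,-5,0]},{"offset": [0.0044,0,-0.0102],"dr": [0,-5,0]},{"offset": [0.0044,0,-0.0102],"dr": [0,-5,0]},{"offset": [0.0044,0,-0.0102],"dr": [0,-5,0]},{"offset": [0.0044,0,-0.0102],"dr": [0,-5,0]},{"offset": [0.0044,0,-0.0102],"dr": [0,-5,0]},{"offset": [0.0044,0,-0.0102],"dr": [0,-5,0]}])

```text
time_s: 22.27
position: [0.4964, -0.0037, 0.2422]
tcp_rot: [[-0.192, 0.966, 0.175], [0.712, 0.259, -0.652], [-0.675, -0.001, -0.738]]
force: [1.3, 1.4, 0.1]
opening: 0.227
grasp_force: 30.0
```

```bash
python3 -c "
from h import *
pr()
a=shot('side','side8')['color'].astype(int); d=np.abs(a-cv2.imread('pics/side3.png')[:,:,::-1].astype(int)).max(2)
n,l,st,c=cv2.connectedComponentsWithStats((d>45).astype(np.uint8)); print([ (s.tolist()) for s in st[1:] if s[4]>4])
print('mouth',a[210:226,325:345,1])"
```

```text
t 22.27 tilt 42.46 F [1.3 1.4 0.1] M [ 0.818 -0.08   0.044] pivot fwd/z mm [-19.9 133.4] lip [-16.6  -4.8 122.1] j [ 11.  25. 106. -52.  59.  27.]
[[294, 0, 227, 232, 22952], [468, 0, 172, 272, 26540], [613, 0, 27, 38, 589], [511, 43, 9, 37, 113], [513, 87, 4, 4, 12], [518, 90, 4, 12, 25], [520, 102, 7, 5, 15], [314, 104, 3, 2, 5], [307, 108, 10, 19, 94], [507, 109, 14, 22, 209], [521, 121, 16, 22, 186], [512, 140, 17, 32, 222], [523, 143, 2, 3, 6], [525, 145, 13, 22, 121], [310, 152, 16, 17, 153], [528, 171, 15, 17, 155], [547, 170, 6, 3, 12], [313, 181, 3, 6, 9], [534, 189, 8, 18, 82]]
mouth [[210 203 200 194 192 193 194 193 192 194 195 189 162 133 164 211 226 231
  232 224]
 [217 217 212 202 196 197 195 194 194 195 194 190 168 138 168 217 231 236
  235 233]
 [223 227 222 206 201 195 194 192 190 185 182 177 157 133 166 213 233 240
  238 236]
 [229 235 230 210 192 184 182 178 166 152 142 132 125 126 160 198 229 242
  242 238]
 [234 240 232 204 177 162 145 133 124 118 110 107 109 114 130 157 209 240
  244 242]
 [239 241 225 177 159 150 128 117 119 116 116 114 111 110 109 123 175 229

[... 161 characters left out ...]
 124 183
  233 243]
 [241 225 172 137 132 130 131 129 126 123 123 119 116 111 107 105 120 173
  229 242]
 [237 229 185 144 131 132 130 128 127 124 120 120 115 113 110 107 125 186
  234 242]
 [233 235 208 158 136 131 129 127 124 123 121 118 117 114 112 112 138 205
  239 240]
 [228 239 228 184 145 132 128 127 126 125 121 117 115 114 112 120 161 223
  242 239]
 [211 232 235 212 164 139 131 127 126 123 119 119 114 113 119 148 206 237
  241 237]
 [198 216 236 234 213 175 146 131 126 123 122 119 119 131 155 197 233 241
  235 234]
 [193 178 216 236 237 226 197 175 164 164 159 152 159 186 219 235 238 231
  229 239]
 [200 162 165 209 234 239 238 236 235 233 228 222 224 236 240 236 220 203
  224 243]]
```

No stray balls around the jar, and the rim is unmoved in the image. I'll tip back to level over the rim and lift to weigh the pan.

Emit:
servo_tool(targets=[{"offset": [-0.0014,0,-0.0015],"dr": [0,0,0]},{"offset": [-0.0045,0,0.0088],"dr": [0,5,0]},{"offset": [-0.0068,0,0.0194],"dr": [0,10,0]},{"offset": [-0.008,0,0.0301],"dr": [0,15,0]},{"offset": [-0.0084,0,0.0408],"dr": [0,20,0]},{"offset": [-0.0078,0,0.0516],"dr": [0,25,0]},{"offset": [-0.0063,0,0.0622],"dr": [0,30,0]},{"offset": [-0.0039,0,0.0727],"dr": [0,35,0]},{"offset": [-0.0005,0,0.083],"dr": [0,40,0]},{"offset": [0.0015,0,0.088],"dr": [0,42.5,0]},{"offset": [0.0015,0,0.088],"dr": [0,42.5,0]},{"offset": [-0.003,0,0.083],"dr": [0,42.5,0]},{"offset": [-0.01,0,0.075],"dr": [0,42.5,0]},{"offset": [-0.0185,0,0.066],"dr": [0,42.5,0]},{"offset": [-0.0185,0,0.066],"dr": [0,42.5,0]},{"offset": [-0.0185,0,0.066],"dr": [0,42.5,0]},{"offset": [-0.0185,0,0.066],"dr": [0,42.5,0]}])

```text
time_s: 23.73
position: [0.5105, -0.059, 0.206]
tcp_rot: [[-0.261, 0.965, -0.002], [0.965, 0.261, -0.0], [0.0, -0.002, -1.0]]
force: [-0.4, -0.5, -2.1]
opening: 0.227
grasp_force: 29.9
```

```bash
python3 -c "
from h import *
pr()
a=shot('side','side9')['color'].astype(int)
b=cv2.imread('pics/side4.png')[:,:,::-1].astype(int)
print('now',a[174:190:2,314:332,1]);print('before',b[174:190:2,314:332,1])"
```

```text
t 23.73 tilt -0.03 F [-0.4 -0.5 -2.1] M [-0.112 -0.011 -0.049] pivot fwd/z mm [-18.7 165.1] lip [ -8.7  -5.6 159. ] j [-19.  23.  99.  -0.  58. -34.]
now [[180 180 181 186 189 192 186 180 167 149 147 162 174 171 166 162 162 164]
 [181 179 178 170 172 189 193 195 191 182 178 188 192 184 171 165 163 164]
 [182 182 176 162 147 152 165 169 163 163 176 189 193 191 179 168 164 163]
 [184 181 181 179 175 172 175 177 180 185 190 193 193 193 187 176 167 163]
 [185 186 182 180 182 184 189 195 195 195 193 192 193 192 192 183 173 165]
 [157 169 173 175 179 180 186 191 196 195 195 195 194 194 194 190 179 167]
 [156 151 149 163 178 181 181 184 193 197 197 199 199 198 198 195 191 179]
 [221 221 216 197 176 174 181 181 185 192 195 195 196 198 199 198 196 187]]
before [[182 187 192 190 179 175 183 187 186 187 184 173 165 163 163 164 165 167]
 [182 183 189 194 186 170 160 170 177 175 166 167 167 166 163 163 164 166]
 [182 182 186 192 194 184 169 171 181 185 184 179 174 168 164 163 164 164]
 [182 182 182 188 192 182 179 192 196 196 194 183 175 173 167 165 163 163]
 [180 182 182 184 185 175 159 164 176 178 174 173 182 182 174 165 162 162]
 [182 182 182 183 187 190 185 172 165 171 179 188 193 189 180 166 164 161]
 [164 181 188 184 183 186 193 197 197 197 198 198 198 196 192 183 170 162]
 [217 203 193 194 191 185 189 193 197 197 197 200 200 199 196 189 176 166]]
```

```bash
python3 -c "
from h import *
F=[];M=[]
for i in range(20):
    a=viewer.capture('side'); s=bot.read_state(); F.append(s['force']);M.append(s['moment'])
print(np.mean(F,0),np.std(F,0),np.mean(M,0))
b=cv2.imread('pics/side4.png')
np.set_printoptions(linewidth=200)
print(a['color'][158:186,308:336,1]); print('before');print(b[158:186,308:336,1])"
```

```text
[-0.0268303  -0.0395115  -2.24813284] [0.34793249 0.42975202 0.48573067] [-0.07852208  0.02094777 -0.00356457]
[[120  78  41  31  34  34  29  25  21  26  26  29  34  41  40  40  36  29  22  19  29  70 118 151 182 218 229 232]
 [147 104  69  64  70  66  45  23  20  20  24  26  34  39  39  40  38  35  24  25  40  88 131 158 183 213 225 231]
 [168 143 122 117 114 100  68  32  11  17  22  25  33  36  39  39  36  33  29  25  47  96 137 158 175 197 218 227]
 [178 171 163 156 145 127  96  53  20  16  21  24  32  35  39  38  37  33  29  23  46  96 138 158 167 187 203 219]
 [182 180 177 172 164 149 122  75  30  23  22  27  32  32  39  37  40  35  36  28  50  96 139 158 164 176 195 220]
 [183 180 181 179 175 172 151 104  46  24  41  46  41  34  38  40  41  38  37  45  72 112 146 160 161 163 186 218]
 [185 181 182 179 180 182 173 137  73  37  53  71  66  43  39  41  42  42  43  72 114 145 157 161 161 164 185 215]
 [189 182 181 180 181 181 180 151  95  61  84 105  91  54  37  40  39  39  43  72 121 155 162 164 163 164 176 201]
 [191 183 181 181 180 182 180 160 125 118 143 161 139  90  47  38  42
[... 4759 characters left out ...]
 158 157]
 [170 157 179 189 184 184 182 182 182 188 192 182 179 192 196 196 194 183 175 173 167 165 163 163 162 161 159 166]
 [163 136 158 181 182 181 181 181 183 187 189 176 171 185 193 192 191 182 180 177 171 166 163 162 160 162 159 165]
 [158 130 148 175 181 177 180 182 182 184 185 175 159 164 176 178 174 173 182 182 174 165 162 162 161 160 161 171]
 [159 132 141 164 180 182 180 181 182 183 186 183 166 150 150 155 160 173 186 187 176 165 162 162 160 160 161 174]
 [159 133 137 152 167 178 182 182 182 183 187 190 185 172 165 171 179 188 193 189 180 166 164 161 161 160 161 180]
 [159 134 133 143 150 160 175 183 182 181 185 190 194 192 189 190 196 196 196 194 185 173 165 162 161 159 157 178]]
```

Mean weight is 2.25 N, about one ball over the empty pan, and the image still shows one ball-like spot in the pan at (321,176). I'll set the spout down and pour again.

Emit:
servo_tool(targets=[{"offset": [-0.001,0,0.006],"dr": [0,0,0]},{"offset": [-0.0022,0.0005,0.014],"dr": [0,0,0]},{"offset": [-0.0022,0.0005,0.022],"dr": [0,0,0]},{"offset": [-0.0022,0.0005,0.027],"dr": [0,0,0]},{"offset": [-0.0022,0.0005,0.029],"dr": [0,0,0]},{"offset": [-0.0022,0.0005,0.03],"dr": [0,0,0]},{"offset": [-0.0022,0.0005,0.0306],"dr": [0,0,0]},{"offset": [-0.0022,0.0005,0.031],"dr": [0,0,0]},{"offset": [-0.0022,0.0005,0.031],"dr": [0,0,0]}])

```text
time_s: 25.53
position: [0.5122, -0.0617, 0.1751]
tcp_rot: [[-0.259, 0.966, -0.001], [0.966, 0.259, 0.001], [0.001, -0.001, -1.0]]
force: [-0.0, 0.9, -2.6]
opening: 0.226
grasp_force: 29.9
```

```bash
python3 -c "
from h import *
pr()
p=np.array([.5105,-.059,.206]);f=np.array([-.261,.965]);g=np.array([.965,.261])
X=atz('side9',(320.3,176.5),.206-.0591+.014); print('ball in pan: fwd of tcp, lat',(X[:2]-p[:2])@f,(X[:2]-p[:2])@g)
p=np.array([.5155,-.0595,.203])
for uv in [(322.5,180.5),(321.5,174.5),(317.5,170)]:
  X=atz('side4',uv,.203-.0591+.014); print('before',(X[:2]-p[:2])@f,(X[:2]-p[:2])@g)"
```

```text
t 25.53 tilt -0.05 F [-0.   0.9 -2.6] M [ 0.159  0.161 -0.002] pivot fwd/z mm [-21.7 134.2] lip [-11.7  -4.4 128.1] j [-19.  26. 100.   0.  54. -34.]
ball in pan: fwd of tcp, lat 0.01451774655197266 0.010152350978362255
before 0.028784667856387544 0.0027110400988773933
before 0.008943555341297564 -0.00012232924101351092
before -0.008713117854377585 0.006490126516298678
```

Emit:
servo_tool(targets=[{"offset": [0.0009,0,-0.0024],"dr": [0,-1.2,0]},{"offset": [0.0019,0,-0.0048],"dr": [0,-2.5,0]},{"offset": [0.0029,0,-0.0072],"dr": [0,-3.7,0]},{"offset": [0.004,0,-0.0096],"dr": [0,-5,0]}])

```text
time_s: 25.87
position: [0.5118, -0.058, 0.1854]
tcp_rot: [[-0.258, 0.966, 0.024], [0.962, 0.259, -0.086], [-0.089, 0.001, -0.996]]
force: [0.0, 0.2, -1.2]
opening: 0.226
grasp_force: 29.9
```

Emit:
servo_tool(targets=[{"offset": [0.0009,0,-0.0024],"dr": [0,-1.2,0]},{"offset": [0.0019,0,-0.0048],"dr": [0,-2.5,0]},{"offset": [0.0029,0,-0.0072],"dr": [0,-3.7,0]},{"offset": [0.004,0,-0.0096],"dr": [0,-5,0]}])

```text
time_s: 26.2
position: [0.5106, -0.0531, 0.1948]
tcp_rot: [[-0.255, 0.966, 0.047], [0.951, 0.259, -0.169], [-0.175, 0.001, -0.985]]
force: [0.7, 1.0, -2.3]
opening: 0.229
grasp_force: 29.9
```

Emit:
servo_tool(targets=[{"offset": [0.0009,0,-0.0025],"dr": [0,-1.2,0]},{"offset": [0.0019,0,-0.005],"dr": [0,-2.5,0]},{"offset": [0.0029,0,-0.0075],"dr": [0,-3.7,0]},{"offset": [0.004,0,-0.01],"dr": [0,-5,0]}])

```text
time_s: 26.53
position: [0.5092, -0.0475, 0.2039]
tcp_rot: [[-0.25, 0.966, 0.069], [0.933, 0.259, -0.251], [-0.26, 0.002, -0.966]]
force: [-0.6, 1.2, -1.6]
opening: 0.223
grasp_force: 29.9
```

Emit:
servo_tool(targets=[{"offset": [0.0009,0,-0.0025],"dr": [0,-1.2,0]},{"offset": [0.0019,0,-0.005],"dr": [0,-2.5,0]},{"offset": [0.0029,0,-0.0075],"dr": [0,-3.7,0]},{"offset": [0.004,0,-0.01],"dr": [0,-5,0]},{"offset": [0.004,0,-0.01],"dr": [0,-5,0]}])

```text
time_s: 26.95
position: [0.5073, -0.0404, 0.2123]
tcp_rot: [[-0.245, 0.965, 0.091], [0.907, 0.261, -0.33], [-0.342, 0.002, -0.94]]
force: [-0.2, 0.1, -1.9]
opening: 0.226
grasp_force: 30.0
```

```bash
python3 -c "
from h import *
pr()"
```

```text
t 26.95 tilt 20.01 F [-0.2  0.1 -1.9] M [0.477 0.041 0.004] pivot fwd/z mm [-21.  133.9] lip [-13.7  -3.6 124.8] j [ -6.  22. 104. -25.  50.  -6.]
```

Emit:
servo_tool(targets=[{"offset": [0.001,0,-0.0023],"dr": [0,-1.2,0]},{"offset": [0.0021,0,-0.0046],"dr": [0,-2.5,0]},{"offset": [0.0031,0,-0.0071],"dr": [0,-3.7,0]},{"offset": [0.0041,0,-0.0096],"dr": [0,-5,0]},{"offset": [0.0041,0,-0.0096],"dr": [0,-5,0]}])

```text
time_s: 27.37
position: [0.5057, -0.0339, 0.2198]
tcp_rot: [[-0.236, 0.965, 0.111], [0.875, 0.261, -0.407], [-0.422, 0.001, -0.906]]
force: [0.5, 1.5, -0.4]
opening: 0.228
grasp_force: 30.0
```

Emit:
servo_tool(targets=[{"offset": [0.0012,0,-0.0026],"dr": [0,-1.2,0]},{"offset": [0.0024,0,-0.0051],"dr": [0,-2.5,0]},{"offset": [0.0034,0,-0.0076],"dr": [0,-3.7,0]},{"offset": [0.0045,0,-0.0102],"dr": [0,-5,0]},{"offset": [0.0045,0,-0.0102],"dr": [0,-5,0]}])

```text
time_s: 27.78
position: [0.5036, -0.0261, 0.2271]
tcp_rot: [[-0.225, 0.965, 0.131], [0.836, 0.261, -0.482], [-0.499, 0.001, -0.866]]
force: [0.9, 0.9, 0.1]
opening: 0.223
grasp_force: 30.0
```

```bash
python3 -c "
from h import *
pr()"
```

```text
t 27.78 tilt 29.97 F [0.9 0.9 0.1] M [0.491 0.049 0.027] pivot fwd/z mm [-21.2 133.4] lip [-15.6  -3.5 123.1] j [  1.  22. 105. -38.  52.  10.]
```

Now on to 43° and beyond, with a dwell.

Emit:
servo_tool(targets=[{"offset": [0.0012,0,-0.0026],"dr": [0,-1.2,0]},{"offset": [0.0024,0,-0.0053],"dr": [0,-2.5,0]},{"offset": [0.0034,0,-0.0079],"dr": [0,-3.7,0]},{"offset": [0.0046,0,-0.0104],"dr": [0,-5,0]},{"offset": [0.0046,0,-0.0104],"dr": [0,-5,0]}])

```text
time_s: 28.2
position: [0.5012, -0.0173, 0.2336]
tcp_rot: [[-0.213, 0.965, 0.15], [0.792, 0.261, -0.553], [-0.573, 0.001, -0.82]]
force: [0.7, 0.7, 0.2]
opening: 0.224
grasp_force: 30.0
```

Emit:
servo_tool(targets=[{"offset": [0.0012,0,-0.0025],"dr": [0,-1.2,0]},{"offset": [0.0023,0,-0.0051],"dr": [0,-2.5,0]},{"offset": [0.0033,0,-0.0076],"dr": [0,-3.7,0]},{"offset": [0.0044,0,-0.0101],"dr": [0,-5,0]},{"offset": [0.0044,0,-0.0101],"dr": [0,-5,0]}])

```text
time_s: 28.62
position: [0.4987, -0.0083, 0.2391]
tcp_rot: [[-0.2, 0.966, 0.167], [0.741, 0.26, -0.619], [-0.642, 0.0, -0.767]]
force: [0.0, 0.8, 0.5]
opening: 0.225
grasp_force: 30.0
```

Emit:
servo_tool(targets=[{"offset": [0.0013,0,-0.0025],"dr": [0,-1.2,0]},{"offset": [0.0024,0,-0.0051],"dr": [0,-2.5,0]},{"offset": [0.0034,0,-0.0076],"dr": [0,-3.7,0]},{"offset": [0.0045,0,-0.0101],"dr": [0,-5,0]},{"offset": [0.0045,0,-0.0101],"dr": [0,-5,0]},{"offset": [0.0045,0,-0.0101],"dr": [0,-5,0]},{"offset": [0.0045,0,-0.0101],"dr": [0,-5,0]}])

```text
time_s: 29.2
position: [0.496, 0.001, 0.2436]
tcp_rot: [[-0.184, 0.966, 0.183], [0.685, 0.259, -0.681], [-0.705, 0.0, -0.709]]
force: [1.3, 1.7, -0.9]
opening: 0.231
grasp_force: 30.0
```

```bash
python3 -c "
from h import *
pr()"
```

```text
t 29.2 tilt 44.83 F [ 1.3  1.7 -0.9] M [ 0.961 -0.004  0.068] pivot fwd/z mm [-19.9 132.4] lip [-17.1  -3.8 121.1] j [ 12.  26. 106. -54.  60.  30.]
```

Emit:
servo_tool(targets=[{"offset": [-0.0025,0,0.0057],"dr": [0,3,0]},{"offset": [-0.0003,0,-0.0003],"dr": [0,0,0]},{"offset": [-0.0025,0,0.0057],"dr": [0,3,0]},{"offset": [-0.0003,0,-0.0003],"dr": [0,0,0]},{"offset": [-0.0003,0,-0.0003],"dr": [0,0,0]},{"offset": [-0.0003,0,-0.0003],"dr": [0,0,0]},{"offset": [-0.0003,0,-0.0003],"dr": [0,0,0]},{"offset": [-0.0003,0,-0.0003],"dr": [0,0,0]}])

```text
time_s: 29.87
position: [0.4955, 0.0008, 0.2441]
tcp_rot: [[-0.184, 0.966, 0.182], [0.684, 0.259, -0.682], [-0.706, -0.001, -0.708]]
force: [0.8, 1.0, -1.5]
opening: 0.225
grasp_force: 30.0
```

Emit:
servo_tool(targets=[{"offset": [-0.0014,0,-0.0014],"dr": [0,0,0]},{"offset": [-0.0045,0,0.0088],"dr": [0,5,0]},{"offset": [-0.0068,0,0.0194],"dr": [0,10,0]},{"offset": [-0.008,0,0.0301],"dr": [0,15,0]},{"offset": [-0.0084,0,0.0408],"dr": [0,20,0]},{"offset": [-0.0078,0,0.0516],"dr": [0,25,0]},{"offset": [-0.0063,0,0.0622],"dr": [0,30,0]},{"offset": [-0.0039,0,0.0727],"dr": [0,35,0]},{"offset": [-0.0005,0,0.083],"dr": [0,40,0]},{"offset": [0.0035,0,0.0925],"dr": [0,44.8,0]},{"offset": [0.0035,0,0.0925],"dr": [0,44.8,0]},{"offset": [-0.001,0,0.088],"dr": [0,44.8,0]},{"offset": [-0.008,0,0.081],"dr": [0,44.8,0]},{"offset": [-0.016,0,0.073],"dr": [0,44.8,0]},{"offset": [-0.0185,0,0.0705],"dr": [0,44.8,0]},{"offset": [-0.0185,0,0.0705],"dr": [0,44.8,0]},{"offset": [-0.0185,0,0.0705],"dr": [0,44.8,0]}])

```text
time_s: 31.28
position: [0.5117, -0.0589, 0.2084]
tcp_rot: [[-0.261, 0.965, 0.001], [0.965, 0.261, -0.004], [-0.004, -0.0, -1.0]]
force: [-0.5, 0.2, -2.5]
opening: 0.226
grasp_force: 30.0
```

```bash
python3 -c "
from h import *
pr()
F=[]
for i in range(30):
    a=viewer.capture('side'); s=bot.read_state(); F.append(s['force'])
print(np.mean(F,0))
np.set_printoptions(linewidth=200)
print(a['color'][166:186,312:336,1])
shot('side','side10')"
```

```text
t 31.28 tilt 0.23 F [-0.5  0.2 -2.5] M [-0.099  0.036  0.017] pivot fwd/z mm [-19.1 166.9] lip [ -9.2  -4.4 160.8] j [-19.  23.  99.  -0.  58. -34.]
[-0.00716834 -0.06790254 -1.94776759]
[[179 182 180 163 138 146 167 166 138  85  46  37  41  39  39  54  98 139 161 164 163 160 161 184]
 [180 180 181 180 180 183 191 187 164 113  60  37  39  38  38  49  84 131 157 164 163 162 163 185]
 [180 179 181 187 192 194 194 191 171 124  63  35  37  35  33  41  74 125 156 164 163 163 165 175]
 [181 179 180 187 193 197 195 193 180 141  77  37  30  31  30  40  74 127 157 165 164 164 162 159]
 [181 179 182 183 190 196 195 193 186 158 104  52  31  34  39  59  99 137 159 165 164 164 162 162]
 [181 179 181 183 189 195 197 195 192 179 145 104  86  91  95 104 128 153 163 165 165 164 162 163]
 [182 179 180 182 187 193 196 193 192 190 178 160 156 159 155 149 153 161 162 162 164 164 164 164]
 [181 180 181 179 185 191 195 195 194 193 189 186 185 187 178 166 163 162 163 163 165 165 164 164]
 [180 180 181 181 183 190 195 195 194 192 194 191 192 191 184 171 164 162 164 163 164 164 165 164]
 [182 180 181 180 181 
[... 367 characters left out ...]
3 160]
 [189 186 183 181 179 180 186 191 197 194 195 193 193 193 191 189 180 170 164 163 162 162 162 159]
 [190 188 182 182 182 181 182 190 195 195 194 192 193 194 192 192 184 172 166 162 162 162 161 157]
 [172 184 184 182 181 183 182 188 192 195 196 194 193 192 192 193 187 176 166 162 161 159 159 156]
 [151 168 183 186 182 181 181 184 192 196 195 194 192 193 192 192 188 179 169 163 160 159 159 155]
 [142 150 171 186 186 183 181 183 189 195 195 194 194 192 193 193 193 185 173 164 163 160 161 157]
 [142 144 156 174 181 182 178 181 186 191 195 197 196 196 197 195 195 193 184 168 161 160 159 159]
 [146 148 151 155 163 171 172 175 184 191 196 198 198 199 197 198 196 194 184 173 162 160 158 157]]
```

The pan now weighs 1.95 N and its floor is clear, so it is empty. I'll carry it back and stand it on the table.

Emit:
servo_tool(targets=[{"offset": [-0.005,-0.002,0],"dr": [0,0,0]},{"offset": [-0.015,-0.007,0],"dr": [0,-0.2,0]},{"offset": [-0.03,-0.013,0],"dr": [0,-0.2,0]},{"offset": [-0.05,-0.022,0],"dr": [0,-0.2,0]},{"offset": [-0.068,-0.03,0.005],"dr": [0,-0.2,0]},{"offset": [-0.081,-0.036,0.015],"dr": [0,-0.2,0]},{"offset": [-0.087,-0.038,0.03],"dr": [0,-0.2,0]},{"offset": [-0.089,-0.039,0.048],"dr": [0,-0.2,0]},{"offset": [-0.089,-0.039,0.068],"dr": [0,-0.2,0]},{"offset": [-0.089,-0.039,0.088],"dr": [0,-0.2,0]},{"offset": [-0.089,-0.039,0.107],"dr": [0,-0.2,0]},{"offset": [-0.089,-0.039,0.123],"dr": [0,-0.2,0]},{"offset": [-0.089,-0.039,0.135],"dr": [0,-0.2,0]},{"offset": [-0.089,-0.039,0.143],"dr": [0,-0.2,0]},{"offset": [-0.089,-0.039,0.146],"dr": [0,-0.2,0]},{"offset": [-0.089,-0.039,0.146],"dr": [0,-0.2,0]},{"offset": [-0.089,-0.039,0.146],"dr": [0,-0.2,0]}])

```text
time_s: 34.25
position: [0.4976, -0.1569, 0.0622]
tcp_rot: [[-0.259, 0.966, 0.002], [0.966, 0.259, -0.007], [-0.007, -0.0, -1.0]]
force: [-1.0, -0.5, -1.4]
opening: 0.227
grasp_force: 30.0
```

```bash
python3 -c "
from h import *
s=bot.read_state();print(s['position'],s['force'],s['moment'],s['tcp_rot'])"
```

```text
[ 0.49763006 -0.15693624  0.06222213] [-0.99421761 -0.49378865 -1.42980208] [-0.09931229  0.0125771   0.0074913 ] [[-2.59278086e-01  9.65801392e-01  1.59552980e-03]
 [ 9.65776563e-01  2.59282869e-01 -6.93001891e-03]
 [-7.10671545e-03 -2.55876747e-04 -9.99974714e-01]]
```

Emit:
servo_tool(targets=[{"offset": [0,0,0.001],"dr": [0,0.4,0]},{"offset": [0,0,0.002],"dr": [0,0.4,0]},{"offset": [0,0,0.003],"dr": [0,0.4,0]},{"offset": [0,0,0.003],"dr": [0,0.4,0]}])

```text
time_s: 34.58
position: [0.4978, -0.1566, 0.0594]
tcp_rot: [[-0.259, 0.966, 0.0], [0.966, 0.259, -0.0], [-0.0, 0.0, -1.0]]
force: [0.4, 1.3, 1.0]
opening: 0.227
grasp_force: 29.9
```

Emit:
servo_tool(targets=[{"offset": [0,0,0],"dr": [0,0,0]},{"offset": [0,0,0],"dr": [0,0,0]},{"offset": [0,0,0],"dr": [0,0,0]},{"offset": [0,0,0],"dr": [0,0,0]},{"offset": [0,0,0],"dr": [0,0,0]},{"offset": [0,0,0],"dr": [0,0,0]},{"offset": [0,0,0],"dr": [0,0,0]},{"offset": [0,0,-0.01],"dr": [0,0,0]},{"offset": [0,0,-0.03],"dr": [0,0,0]},{"offset": [0,0,-0.055],"dr": [0,0,0]},{"offset": [0,0,-0.085],"dr": [0,0,0]},{"offset": [0,0,-0.115],"dr": [0,0,0]},{"offset": [0,0,-0.14],"dr": [0,0,0]},{"offset": [0,0,-0.155],"dr": [0,0,0]},{"offset": [0,0,-0.16],"dr": [0,0,0]},{"offset": [0,0,-0.16],"dr": [0,0,0]}], gripper=-1)

```text
time_s: 35.92
position: [0.4981, -0.1568, 0.2207]
tcp_rot: [[-0.259, 0.966, 0.002], [0.966, 0.259, -0.001], [-0.002, 0.002, -1.0]]
force: [-0.4, 0.1, -1.6]
opening: 1.001
grasp_force: 0.0
```

```bash
python3 -c "
from h import *
s=bot.read_state();print(s['time_s'],s['position'],s['force'])
a=shot('side','side11')['color'].astype(int); o=cv2.imread('pics/side3.png')[:,:,::-1].astype(int)
d=np.abs(a-o).max(2)[100:400,190:425]
n,l,st,c=cv2.connectedComponentsWithStats((d>40).astype(np.uint8)); print([(s[0]+190,s[1]+100,*s[2:]) for s in st[1:] if s[4]>5])
print('cap blue side3/now',[np.argwhere((x[:,:,2]>180)&(x[:,:,0]<110)).mean(0)[::-1] for x in (o[230:300,330:390],a[230:300,330:390])])
print('jar dark mouth',[ (x[210:226,325:345,1]<180).sum() for x in (o,a)])"
```

```text
35.9167 [ 0.49808995 -0.15681824  0.2206584 ] [-0.42411271  0.06387277 -1.62029886]
[(np.int32(287), np.int32(100), np.int32(79), np.int32(87), np.int32(2629)), (np.int32(312), np.int32(101), np.int32(5), np.int32(4), np.int32(12)), (np.int32(318), np.int32(101), np.int32(5), np.int32(6), np.int32(23)), (np.int32(312), np.int32(106), np.int32(4), np.int32(5), np.int32(12)), (np.int32(317), np.int32(110), np.int32(8), np.int32(7), np.int32(30)), (np.int32(357), np.int32(167), np.int32(8), np.int32(5), np.int32(17)), (np.int32(332), np.int32(181), np.int32(9), np.int32(23), np.int32(96)), (np.int32(323), np.int32(186), np.int32(8), np.int32(9), np.int32(40))]
cap blue side3/now [array([30.79459459, 38.05405405]), array([30.83695652, 38.02717391])]
jar dark mouth [np.int64(157), np.int64(155)]
```

```bash
python3 -c "
from h import *
F=[]
for i in range(10): viewer.capture('side'); F.append(bot.read_state()['force'])
print(np.mean(F,0))
f=np.array([-.259,.966,0]);p=np.array([.4978,-.1566,0])
print('lip on table',proj('side11',p+.1245*f+[0,0,.012]),'if hung',proj('side11',p+.1245*f+[0,0,.172]))
a=cv2.imread('pics/side11.png').astype(int); d=a[:,:,0]-a[:,:,1]
for r in range(176,208,3): print(r,''.join('#' if v>-1 else '.' for v in d[r,300:350]))"
```

```text
[-0.12117137  0.1233307   0.02325688]
lip on table [336.89502152 204.25779286] if hung [338.91762768 175.84985555]
176 ................########################......##..
179 ................#######################.......####
182 ...................####################...........
185 .....................#################............
188 .........................#############............
191 ...........................############...........
194 .............................###########..........
197 ..............................##########..........
200 ...............................#########..........
203 ..................................####............
206 ..................................................
```

The arm is unloaded, the pan stands on the table with its lip at (336,204) as predicted, and the cap and jar have not moved. I'll hand in.

```bash
python3 -c "
from rig import ticket
print(ticket.hand_in())"
```

```text
the job is handed in; nothing more can be done
None
```

Job handed in at about 36.5 s: the cap stands plug down beside the open, upright jar and the empty pan is level on the table. One ball stayed in the pan on the first tip, so I poured twice; the pan's final weight and clear floor, with no stray balls in view, indicate all four went in, but I did not see them inside the jar.

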